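Brush out, tray and tally a batch of pencil pots

ROBOT

A 7-joint arm with a two-finger parallel gripper is mounted at the origin on a cart in front of the work surface, level with it; the furniture and walls round the work are solid. World frame = base frame: x ahead of the robot, y to its left, z up, the work surface at z = 0. Lengths are in m, angles in rad, forces in N, time in s.
With the tool pointing down it reaches from about 0.425 to 1.025 m from the base axis. Payload 3.6 kg.
Tool frame: the origin (TCP) lies at the very end of the fingers, on their centre line; the grasp point (between the pads) lies 19 mm behind it; z points along the fingers, y is the line along which they close (so a half turn about z gives the same grasp; the last joint's range is limited). The gripper opens to 85 mm and grips with 20 to 120 N. Pads are 22 mm wide; open, the fingers measure 114 mm over their backs; the gripper's body (76 mm by 85 mm) begins 54 mm behind the grasp point. The pads swing forward as they close: fully open they stand 13 mm farther back than shut.
Start: joints at [1.119, 0.591, 0.048, 1.609, -0.033, 0.943, -0.034], TCP at [0.255, -0.679, 0.231] pointing down, gripper open.
Joint ranges: [-2.69, 2.69], [-0.47, 2.24], [-1.27, 1.36], [0.19, 2.51], [-1.53, 4.68], [0.08, 2.07], [-3.09, 3.09]. Speed limits (rad/s): [2.57, 2.57, 3.14, 3.14, 3.14, 3.14, 3.14].

INTERFACE

Orientations are given as a 3x3 rotation matrix whose columns are the frame's x, y, z axes.
In Python, from workcell import * gives the robot as it stands. The module is installed in compiled form; this text tells all that it offers.
- The arm moves only by the tool arm_command, never from a script. Its argument "series" is a list of rows, each an object of numbers: "dx", "dy", "dz": the shift along the tool's x, y, z each as a share of 100 mm, from -1 to 1; "yaw": the turn about the tool's z as a share of 120 degrees, from -1 to 1; "hand": the closure, from 0 (fully open) to 1 (shut). A call has 1 to 10 rows; each row is the pose to reach, as a shift and turn from the pose commanded when the call began, along the tool's axes at that moment; what a row does not reach only later rows make up. A row lasts 1/10 s, in which the tool goes at most 50 mm and 8.59 degrees, less where a joint would pass 70% of its speed; a pose out of reach is approached as far as the arm can. A call with a number of a shift or a turn outside -1 to 1 is refused whole. A call with a gripper value outside its range is refused whole. The fingers move at their own pace and stop on an object; "squeeze" is the grip in N (left out, the last holds). Time passes only in rows, so rows that repeat a pose let the fingers close. It gives the time, the measured TCP pose, the force, the opening and the grip force at its end, in the units of the state.
- state(): the state, without advancing time (a new reading comes with each control period).
- get_image(name): name is "scene" or "side" or "wrist"; returns a dict with "frame" (384x512x3 uint8, red, green, blue), "z_map" (384x512 float32, m along the optical axis (not along the pixel's ray), 0 where there is no reading), "fx", "fy", "cx", "cy" (pixels), "extrinsics" (4x4, takes a point from camera to world coordinates). Camera axes: x right, y down, z forward; pixel columns grow to the right and rows downward; lengths in m; the calibration is good to about 2 mm. The wrist camera is an equidistant fisheye: a pixel r from the principal point sees the ray r / f radians off the axis. A picture is of the moment at which its call begins.
- job_done(): hands the job in; it is judged then, once.
Trained networks look in the newest picture that a camera, given by its name, has taken for a name from the list of things; names that differ only in an ending like _2 or _b are one class to them, and where a whole thing is asked for, a point or a joint stands for the part that bears it (a point fixed in the world has none). Each returns a list of dicts, best first, with "score" (0 to 1); they miss things now and then, are a little off and sometimes report something else, mostly with a low value. They report only what shows in the picture. A call takes as long as a camera call.
- look_for(thing, camera): "bbox" ([left, top, right, bottom] in pixels, round what is visible of it).
- place_of(thing, camera): "location" ([column, row] in pixels: a listed point, or the origin of a listed thing).
The state is a dict: "clock": time; "joint_pos": joint angles; "joint_velocities": joint speeds; "joint_efforts": joint torques, N m; "tcp_pos": TCP position; "eef_rot": TCP orientation; "force": force on the tool from outside, world axes, zero at the start; "torque": the same for the moment, N m; "width": finger opening in m; "grip_force": force on a finger pad.
Only numpy, scipy, OpenCV 4.12 (cv2) and the standard library are available. Lean on these libraries where they do the work, as an engineer would, in place of code of your own. Each camera call takes 0.05 s, during which the arm holds its last target. There are 200 camera calls.

TASK

Finish this batch of square wooden pencil pots (two or three of them): take the round brush from its block and, working from the left pot to the right one as the robot sees them, loosen the dust in each by running the brush down to the floor of the pot, well up and down to the floor again; then stand the brush back in its block. Set all the pots upright in the shallow tray, and count them on the bench tally: for each pot swing its sprung lever once, fully to the stop, and let it spring back. Leave the other things on the bench where they are.

Things in the scene. Friction and masses are not known exactly. Their poses are not given: they have to be found in the camera images.
- pot_left_mid (a point): Left pot (the one with the largest y of the three places): square open wooden pencil pot, 60 x 60 mm outside, 96 mm high, walls 5 mm, inside 50 x 50 mm, its floor 8 mm thick, 0.24 kg; it stands loose and upright on the panel and may be absent. The point is its centre, half-way up (48 mm above its underside, 40 mm above its inner floor); z is up, x and y are square to its sides
- pot_centre_mid (a point): Pot standing between the other two places, same as the left pot; may be absent
- pot_right_mid (a point): Right pot (the smallest y), same as the left pot; may be absent
- brush_grip (a point): Round dusting brush, 192 mm long, 0.11 kg, upright in its block, stiff bristles down. From the bristle end up: bristles and ferrule 33 mm thick to 70 mm; wooden handle, flat-sided 15 x 15 mm from 105 to 186 mm, rounded off at the top. The point is on the axis, 162 mm above the bristle end; z runs up the handle, x and y are square to its flats
- brush_tip (a point): The lower end of the bristles, on the brush's axis, 162 mm below the grip point; same axes
- block_mouth (a point): Fixed dark wooden block that the brush stands in, 66 x 66 x 62 mm, with a square well 42 x 42 mm and 50 mm deep. The point is the centre of the well's mouth, 62 mm above the panel; x and y are square to its sides
- tray_floor (a point): Fixed shallow plywood tray, 96 x 296 mm outside, inside 84 mm (its x) by 284 mm (its y, the long way), floor 6 mm above the panel, rim 22 mm above the panel. Three pots fit in one row along y, 85 mm apart. The point is the centre of its inner floor
- tally_axis (a point): Fixed bench tally: a round grey housing 92 mm in diameter on a dark steel foot 144 mm in diameter, with a white dial on top. The point is on the upright axis of lever and dial, on top of the housing, 54 mm above the panel. The lever is a flat steel arm that sticks out of the housing on the side nearer the robot, its underside 23 mm and its top 30 mm above the panel
- tally_knob (a point): Upright black thumb post at the end of the tally's lever, 17 mm in diameter, from 30 to 74 mm above the panel, 95 mm from the tally's axis. The point is the middle of the post (54 mm above the panel)
- tally_lever (a joint): Angle of the tally's lever: 0 at rest, grows counter-clockwise seen from above (so the post moves to the robot's right), to its stop at 0.88 rad. A spring drives it back to 0; it takes about 2 N at the post to start it and 6 to 7 N at the stop
- tally_dial (a joint): Angle of the tally's dial, 0 at the start (long mark at the brass index on the rim). A ratchet takes up about 0.25 rad of lever travel, then carries the dial on with the lever: a swing fully to the stop leaves it one mark, 0.628 rad (a tenth of a turn), farther on. It does not turn back with the lever; a half swing leaves it between marks
- sanding_block: Cork sanding block, 63 x 119 x 36 mm, to be left alone. It lies near a fixed clamp bar that runs along x over the panel at y = -0.18, 24 mm wide, 133 to 183 mm above the panel; a second such bar runs at y = 0.47
- wax_tin: Round green tin, 86 mm in diameter, 30 mm high, to be left alone
- tape_measure: Yellow pocket tape measure, 36 x 99 x 66 mm, to be left alone

How it is judged:
On the way, in this order (a step that is already met when the one before it is completed fails the run):
1. the brush is run down to the floor of the left pot (bristle end within 10 mm of the floor) (horizontal distance between brush_tip and pot_left_mid below 0.03 m and z of brush_tip in the frame of pot_left_mid below -0.03 m), for 0.05 s.
2. it is drawn up at least 50 mm in the left pot (horizontal distance between brush_tip and pot_left_mid below 0.03 m and z of brush_tip in the frame of pot_left_mid above 0.01 m), for 0.05 s.
3. it is run down to the floor of the left pot again (all of step 1), for 0.05 s.
4. the brush is run down to the floor of the centre pot (bristle end within 10 mm of the floor) (horizontal distance between brush_tip and pot_centre_mid below 0.03 m and z of brush_tip in the frame of pot_centre_mid below -0.03 m), for 0.05 s.
5. it is drawn up at least 50 mm in the centre pot (horizontal distance between brush_tip and pot_centre_mid below 0.03 m and z of brush_tip in the frame of pot_centre_mid above 0.01 m), for 0.05 s.
6. it is run down to the floor of the centre pot again (all of step 4), for 0.05 s.
7. the brush is run down to the floor of the right pot (bristle end within 10 mm of the floor) (horizontal distance between brush_tip and pot_right_mid below 0.03 m and z of brush_tip in the frame of pot_right_mid below -0.03 m), for 0.05 s.
8. it is drawn up at least 50 mm in the right pot (horizontal distance between brush_tip and pot_right_mid below 0.03 m and z of brush_tip in the frame of pot_right_mid above 0.01 m), for 0.05 s.
9. it is run down to the floor of the right pot again (all of step 7), for 0.05 s.
At the end, for the whole second after the job is handed in: Every pot stands upright inside the tray, flat on its floor (tilt under 0.1 rad); the dial has gone on by one mark (0.628 rad, within 0.13 rad) for each pot on the bench, no more and no less; the lever is back at rest; the brush stands in its block, bristles down (x of pot_left_mid in the frame of tray_floor between -0.02 and 0.02 m and y of pot_left_mid in the frame of tray_floor between -0.118 and 0.118 m and z of each of pot_left_mid, pot_centre_mid, pot_right_mid in the frame of tray_floor below 0.054 m and angle between each of pot_left_mid, pot_centre_mid, pot_right_mid's own z axis and vertical below 0.1 rad and x of pot_centre_mid in the frame of tray_floor between -0.02 and 0.02 m and y of pot_centre_mid in the frame of tray_floor between -0.118 and 0.118 m and x of pot_right_mid in the frame of tray_floor between -0.02 and 0.02 m and y of pot_right_mid in the frame of tray_floor between -0.118 and 0.118 m and value of joint tally_dial between 1.12664 and 2.01496 rad and (height (world z) of pot_left_mid above -0.5 m or value of joint tally_dial below 1.38664 rad) and (height (world z) of pot_centre_mid above -0.5 m or value of joint tally_dial below 1.38664 rad) and (height (world z) of pot_right_mid above -0.5 m or value of joint tally_dial below 1.38664 rad) and ((height (world z) of pot_left_mid below -0.5 m and value of joint tally_dial above 1.12664 rad) or (height (world z) of pot_centre_mid below -0.5 m and value of joint tally_dial above 1.12664 rad) or (height (world z) of pot_right_mid below -0.5 m and value of joint tally_dial above 1.12664 rad) or value of joint tally_dial above 1.75496 rad) and value of joint tally_lever below 0.06 rad and horizontal distance between brush_tip and block_mouth below 0.015 m and z of brush_tip in the frame of block_mouth below -0.035 m and angle between brush_tip's own z axis and vertical below 0.25 rad); the robot touches nothing.
It fails at once if the sanding block is shifted by more than 30 mm (distance of sanding_block from where it was at the start of the episode above 0.03 m).
It fails at once if the wax tin is shifted by more than 30 mm (distance of wax_tin from where it was at the start of the episode above 0.03 m).
It fails at once if the tape measure is shifted by more than 30 mm (distance of tape_measure from where it was at the start of the episode above 0.03 m).
Of pot_left, pot_centre, pot_right only 2 to 3 are there at a start; the rules pass over those that are not, and their reading is None.
At some moment in a run one of pot_left, pot_centre, pot_right may be knocked a few centimetres aside while the robot is not near it.
Once in a run the grip may slacken for a moment while it holds something.
It also fails if it takes over 210 s, if anything falls off the work surface, if the arm or the gripper's body presses on something with over 40 N, if the wrist force passes 120 N, or if a joint passes its speed limit or range.

## Working session

There is one attempt and no reset: what is moved stays moved. The work goes in short steps, Python scripts to look and compute and a tool call to move; the robot and the scene stay as the last step left them, time stands still between calls to the robot, and variables do not carry over. Pictures are saved under pics/ and viewed, at most 14 in all, crops included, and the job is handed in when it is done.

Besides the shell and the picture viewer there is one more tool, called after ">>>" as name([rows], argument=value, ...), one row to a line, values as JSON. arm_command: Moves the arm, as the interface text tells. Shift numbers are shares of 100 mm and turn numbers shares of 120 degrees, none past 1 either way. Its arguments: {"type":"object","properties":{"series":{"type":"array"},"squeeze":{"type":"number"}},"required":["series"]}

```bash
mkdir -p pics
cat > h.py <<'E'
from workcell import *
import numpy as np, cv2
def w(im,u,v,z=None):
    u=float(u);v=float(v)
    E=np.array(im["extrinsics"])
    if z is None:
        r=3; p=im["z_map"][max(0,int(v)-r):int(v)+r+1,max(0,int(u)-r):int(u)+r+1]; p=p[p>0]
        d=np.median(p) if p.size else 0
        return (E@[(u-im["cx"])/im["fx"]*d,(v-im["cy"])/im["fy"]*d,d,1])[:3]
    ray=E[:3,:3]@[(u-im["cx"])/im["fx"],(v-im["cy"])/im["fy"],1]
    return E[:3,3]+ray*(z-E[2,3])/ray[2]
def cloud(im):
    d=im["z_map"].astype(float);v,u=np.mgrid[:d.shape[0],:d.shape[1]]
    P=np.stack([(u-im["cx"])/im["fx"]*d,(v-im["cy"])/im["fy"]*d,d,np.ones_like(d)],-1)@np.array(im["extrinsics"]).T
    P=P[...,:3];P[d<=0]=np.nan
    return P
def save(im,n,s=1.5):
    cv2.imwrite("pics/"+n,cv2.resize(im["frame"][...,::-1],None,fx=s,fy=s))
E
cat > m.py <<'E'
from h import *
np.set_printoptions(precision=3,suppress=True)
Z=dict(pot_left_mid=.048,brush_grip=.174,block_mouth=.062,tray_floor=.006,tally_axis=.054,tally_knob=.054,pot_centre_mid=.048,pot_right_mid=.048)
for c in("scene","side"):
    im=get_image(c);save(im,c+"0.png");print(c,np.array(im["extrinsics"])[:3,3])
    for n,z in Z.items():
        for r in place_of(n,c)[:4]:
            u,v=r["location"];print(n,round(r["score"],2),np.round([u,v]),"depth",w(im,u,v),"z",w(im,u,v,z))
    for n in("sanding_block","wax_tin","tape_measure"):
        for r in look_for(n,c)[:1]:
            b=r["bbox"];print(n,round(r["score"],2),np.round(b),w(im,(b[0]+b[2])/2,(b[1]+b[3])/2))
s=state();print(s["clock"],s["tcp_pos"],s["eef_rot"],s["width"])
E
python3 m.py
```

```text
scene [ 0.379 -0.846  0.545]
pot_left_mid 0.59 [211. 184.] depth [0.476 0.226 0.067] z [0.48  0.269 0.048]
brush_grip 0.66 [237. 140.] depth [0.587 0.341 0.173] z [0.587 0.338 0.174]
block_mouth 0.8 [236. 170.] depth [0.579 0.328 0.064] z [0.58  0.333 0.062]
tray_floor 0.85 [273. 209.] depth [ 0.569 -0.19   0.178] z [0.658 0.117 0.006]
tray_floor 0.47 [222. 200.] depth [0.497 0.104 0.064] z [0.511 0.219 0.006]
tray_floor 0.25 [228. 270.] depth [ 0.465 -0.193  0.034] z [ 0.47  -0.158  0.006]
tally_axis 0.98 [265. 306.] depth [ 0.514 -0.338  0.05 ] z [ 0.513 -0.342  0.054]
tally_axis 0.29 [272. 207.] depth [ 0.569 -0.184  0.181] z [0.635 0.047 0.054]
tally_knob 0.8 [214. 311.] depth [ 0.416 -0.338  0.058] z [ 0.416 -0.333  0.054]
pot_centre_mid 0.71 [222. 199.] depth [0.497 0.104 0.067] z [0.501 0.141 0.048]
pot_right_mid 0.8 [242. 227.] depth [ 0.499 -0.191  0.143] z [ 0.527 -0.037  0.048]
sanding_block 0.69 [228. 229. 259. 253.] [ 0.524 -0.072  0.027]
wax_tin 0.75 [311. 254. 353. 282.] [ 0.701 -0.237  0.03 ]
tape_measure 0.73 [190. 169. 202. 190.] [0.434 0.323 0.045]
side [1.978 0.20
[... 483 characters left out ...]
 0.52 [176. 181.] depth [ 0.423 -0.323  0.058] z [ 0.415 -0.326  0.054]
pot_centre_mid 0.58 [299. 203.] depth [0.527 0.151 0.063] z [0.502 0.15  0.048]
pot_right_mid 0.95 [240. 203.] depth [ 0.559 -0.053  0.066] z [ 0.53  -0.058  0.048]
pot_right_mid 0.46 [290. 235.] depth [0.644 0.129 0.004] z [0.707 0.133 0.048]
pot_right_mid 0.16 [178. 181.] depth [ 0.361 -0.337  0.023] z [ 0.406 -0.321  0.048]
sanding_block 0.86 [205. 193. 235. 209.] [ 0.497 -0.136  0.029]
wax_tin 0.7 [178. 225. 198. 246.] [ 0.721 -0.196  0.025]
tape_measure 0.58 [349. 192. 376. 212.] [0.585 0.359 0.119]
1.2 [ 0.255 -0.679  0.231] [[ 0.936  0.351 -0.   ]
 [ 0.351 -0.936 -0.   ]
 [-0.     0.    -1.   ]] 0.0853293139406238
```

View pics/scene0.png

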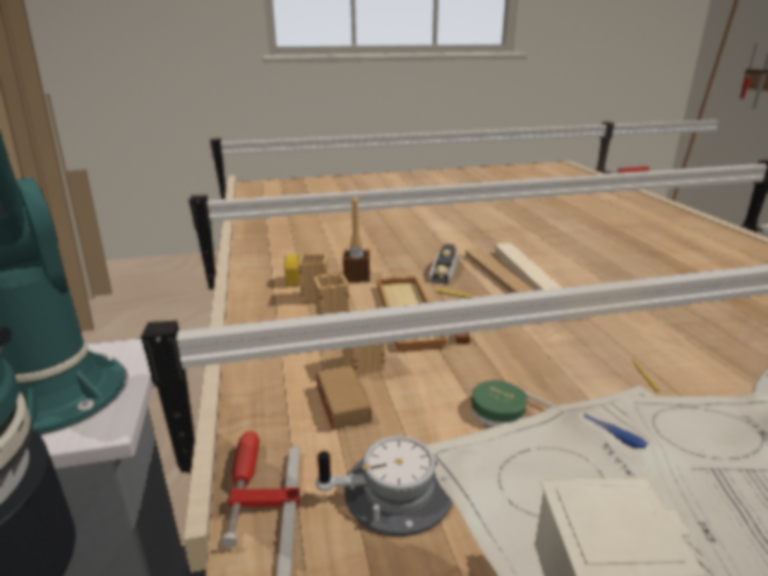

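View pics/side0.png

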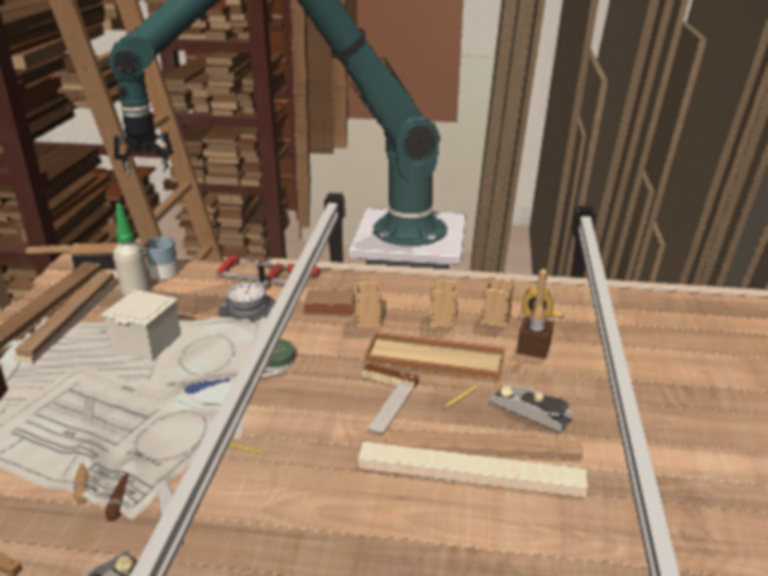

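```bash
cat > t.py <<'E'
from h import *
import sys
np.set_printoptions(precision=3,suppress=True)
# top-rim rects from merged clouds: name, centre xy, radius, z band
def rects(L,cams=("scene","side")):
    P=np.concatenate([cloud(get_image(c)).reshape(-1,3) for c in cams]);P=P[~np.isnan(P[:,0])]
    for n,x,y,rad,z0,z1 in L:
        q=P[(np.hypot(P[:,0]-x,P[:,1]-y)<rad)&(P[:,2]>z0)&(P[:,2]<z1)]
        if len(q)<8: print(n,"few",len(q));continue
        r=cv2.minAreaRect((q[:,:2]*1000).astype(np.float32))
        print(n,len(q),"c",np.round(r[0],1),"size",np.round(r[1],1),"ang",round(r[2],1),"zmax",q[:,2].max().round(3))
if __name__=="__main__":
    rects([("L",.47,.27,.055,.086,.105),("C",.502,.147,.055,.086,.105),("R",.529,-.05,.055,.086,.105),("brush",.585,.345,.03,.13,.18),("block",.585,.338,.06,.055,.07),("tray",.66,.118,.17,.017,.027),("sand",.51,-.11,.085,.028,.045),("knob",.416,-.33,.03,.04,.08),("tape",.434,.323,.07,.05,.08)])
E
python3 t.py
```

```text
L 246 c [477.  260.1] size [68.3 70.2] ang 83.4 zmax 0.099
C 285 c [497.9 133.7] size [70.2 67.9] ang 7.7 zmax 0.099
R 102 c [529.5 -38.4] size [70.9 56.5] ang 9.8 zmax 0.099
brush 130 c [590.8 345.5] size [22.  23.7] ang 74.9 zmax 0.18
block 310 c [590.1 345.7] size [72.8 72. ] ang 78.8 zmax 0.07
tray 766 c [650.1 129.2] size [301.7 264.7] ang 86.1 zmax 0.027
sand 1006 c [ 491.7 -103.7] size [167.8 108.4] ang 68.3 zmax 0.045
knob 207 c [ 421.3 -331.4] size [20.9 19.1] ang 25.3 zmax 0.078
tape 226 c [446.1 324.6] size [ 59.6 130.5] ang 18.3 zmax 0.08
```

All three pots are there: in the scene view at about (315,275), (332,290) and (365,350), and in the side view at y≈300. The brush is in its block at (357,250). The tally stands this side of the near bar, with its knob at (323,467), so I'll do the tally first.

>>> arm_command([
  {"dx": 0.3, "dy": -0.3, "yaw": -0.07, "hand": 1},
  {"dx": 0.6, "dy": -0.6, "yaw": -0.14, "hand": 1},
  {"dx": 1, "dy": -1, "yaw": -0.21, "hand": 1},
  {"dx": 1, "dy": -1, "yaw": -0.28, "hand": 1},
  {"dx": 1, "dy": -1, "yaw": -0.35, "hand": 1},
  {"dx": 1, "dy": -1, "yaw": -0.42, "hand": 1},
  {"dx": 1, "dy": -1, "yaw": -0.49, "hand": 1},
  {"dx": 1, "dy": -1, "yaw": -0.56, "hand": 1},
  {"dx": 1, "dy": -1, "yaw": -0.578, "hand": 1},
  {"dx": 1, "dy": -1, "yaw": -0.578, "hand": 1},
])

```text
invalid input
```

>>> arm_command([
  {"dx": 0.5, "dy": 0.3, "hand": 1},
  {"dx": 1, "dy": 0.6, "hand": 1},
  {"dx": 1, "dy": 0.6, "hand": 1},
  {"dx": 1, "dy": 0.6, "hand": 1},
])

```text
invalid input
```

```bash
cat > k.py <<'E'
from h import *
np.set_printoptions(precision=3,suppress=True)
s=state();print(s["clock"],s["tcp_pos"],s["eef_rot"].tolist() if hasattr(s["eef_rot"],"tolist") else s["eef_rot"],s["width"],s["joint_pos"])
im=get_image("scene");P=cloud(im).reshape(-1,3);F=im["frame"].reshape(-1,3).astype(int)
m=(np.hypot(P[:,0]-.515,P[:,1]+.338)<.07)&(P[:,2]>.045)&(P[:,2]<.065)
c,r=cv2.minEnclosingCircle((P[m,:2]*1000).astype(np.float32));print("dial",c,r)
m=(np.hypot(P[:,0]-.418,P[:,1]+.331)<.03)&(P[:,2]>.04)&(P[:,2]<.085)
c,r=cv2.minEnclosingCircle((P[m,:2]*1000).astype(np.float32));print("knob",c,r,P[m].mean(0),P[m,2].max())
m=(np.hypot(P[:,0]-.66,P[:,1]-.118)<.19)&(P[:,2]>.016)&(P[:,2]<.03)&(P[:,0]>.59)
side=get_image("side");P=cloud(side).reshape(-1,3);m=(np.hypot(P[:,0]-.66,P[:,1]-.118)<.17)&(P[:,2]>.0185)&(P[:,2]<.026)&(P[:,0]>.59)
q=P[m];print("tray far",len(q))
for lab,mm in(("far",q[:,0]>.685),("near",q[:,0]<.63)):
    a=q[mm];a=a[np.abs(a[:,1]-.118)<.12];print(lab,len(a),np.polyfit(a[:,1]-.118,a[:,0],1))
for t,b in(("scene",im),("side",side)):
  for n,z in(("tally_axis",.054),("tally_knob",.054),("tray_floor",.006)):
    r=place_of(n,t)[:1]
    if r: print(t,n,r[0]["score"],w(b,*r[0]["location"],z))
E
python3 k.py
```

```text
1.3 [ 0.255 -0.679  0.231] [[0.9363002214128539, 0.35120064233920634, -6.482877148703618e-05], [0.3512006438440458, -0.9363002230006531, 1.3132216919618387e-05], [-5.608715018268155e-05, -3.506360389537931e-05, -0.9999999978123878]] 0.08532340584213802 [ 1.118  0.591  0.048  1.609 -0.033  0.943 -0.034]
dial (513.5206298828125, -343.8742980957031) 46.86312484741211
knob (419.1263122558594, -333.214111328125) 9.236787796020508 [ 0.42  -0.337  0.061] 0.07680378642151392
tray far 311
far 143 [-0.087  0.719]
near 82 [0.084 0.615]
scene tally_axis 0.94 [ 0.509 -0.341  0.054]
scene tally_knob 0.61 [ 0.424 -0.334  0.054]
scene tray_floor 0.9 [0.657 0.142 0.006]
side tally_knob 0.52 [0.726 0.134 0.054]
side tray_floor 0.86 [0.651 0.132 0.006]
```

>>> arm_command([
  {"dx": 0.3, "dy": -0.3, "dz": 0.0, "yaw": -0.07, "hand": 1.0},
  {"dx": 0.6, "dy": -0.6, "dz": 0.0, "yaw": -0.14, "hand": 1.0},
  {"dx": 1.0, "dy": -1.0, "dz": 0.0, "yaw": -0.21, "hand": 1.0},
  {"dx": 1.0, "dy": -1.0, "dz": 0.0, "yaw": -0.28, "hand": 1.0},
  {"dx": 1.0, "dy": -1.0, "dz": 0.0, "yaw": -0.35, "hand": 1.0},
  {"dx": 1.0, "dy": -1.0, "dz": 0.0, "yaw": -0.42, "hand": 1.0},
  {"dx": 1.0, "dy": -1.0, "dz": 0.0, "yaw": -0.49, "hand": 1.0},
  {"dx": 1.0, "dy": -1.0, "dz": 0.0, "yaw": -0.56, "hand": 1.0},
  {"dx": 1.0, "dy": -1.0, "dz": 0.0, "yaw": -0.578, "hand": 1.0},
  {"dx": 1.0, "dy": -1.0, "dz": 0.0, "yaw": -0.578, "hand": 1.0},
])

```text
clock: 2.7
tcp_pos: [0.3129, -0.5502, 0.2314]
eef_rot: [[0.002, 1.0, 0.0], [1.0, -0.002, -0.0], [-0.0, 0.0, -1.0]]
force: [-0.3, 0.3, -0.2]
width: 0.0001
grip_force: 0.0
```

>>> arm_command([
  {"dx": 0.5, "dy": 0.3, "dz": 0.0, "yaw": 0.0, "hand": 1.0},
  {"dx": 1.0, "dy": 0.6, "dz": 0.0, "yaw": 0.0, "hand": 1.0},
  {"dx": 1.0, "dy": 0.6, "dz": 0.0, "yaw": 0.0, "hand": 1.0},
])

```text
clock: 3.0
tcp_pos: [0.377, -0.4446, 0.2316]
eef_rot: [[-0.005, 1.0, 0.002], [1.0, 0.005, 0.003], [0.003, 0.002, -1.0]]
force: [0.1, 1.3, 1.1]
width: 0.0
grip_force: 0.0
```

>>> arm_command([
  {"dx": 0.5, "dy": 0.3, "dz": 0.0, "yaw": 0.0, "hand": 1.0},
  {"dx": 1.0, "dy": 0.5, "dz": 0.0, "yaw": 0.0, "hand": 1.0},
  {"dx": 1.0, "dy": 0.5, "dz": 0.0, "yaw": 0.0, "hand": 1.0},
])

```text
clock: 3.3
tcp_pos: [0.4266, -0.344, 0.2317]
eef_rot: [[-0.007, 1.0, 0.002], [1.0, 0.007, 0.003], [0.003, 0.002, -1.0]]
force: [0.3, 0.4, 0.1]
width: 0.0002
grip_force: 0.0
```

>>> arm_command([
  {"dx": 0.3, "dy": 0.0, "dz": 0.0, "yaw": 0.0, "hand": 1.0},
  {"dx": 0.6, "dy": 0.0, "dz": 0.3, "yaw": 0.0, "hand": 1.0},
  {"dx": 0.6, "dy": 0.0, "dz": 0.7, "yaw": 0.0, "hand": 1.0},
  {"dx": 0.6, "dy": 0.0, "dz": 1.0, "yaw": 0.0, "hand": 1.0},
  {"dx": 0.6, "dy": 0.0, "dz": 1.0, "yaw": 0.0, "hand": 1.0},
])

```text
clock: 3.8
tcp_pos: [0.4208, -0.2893, 0.1283]
eef_rot: [[0.002, 1.0, -0.007], [1.0, -0.002, 0.003], [0.003, -0.007, -1.0]]
force: [0.1, 0.6, 0.3]
width: 0.0
grip_force: 0.0
```

>>> arm_command([
  {"dx": 0.0, "dy": 0.0, "dz": 0.3, "yaw": 0.0, "hand": 1.0},
  {"dx": 0.0, "dy": 0.0, "dz": 0.6, "yaw": 0.0, "hand": 1.0},
  {"dx": 0.0, "dy": 0.0, "dz": 0.85, "yaw": 0.0, "hand": 1.0},
  {"dx": 0.0, "dy": 0.0, "dz": 0.85, "yaw": 0.0, "hand": 1.0},
])

```text
clock: 4.2
tcp_pos: [0.4227, -0.2906, 0.0452]
eef_rot: [[0.002, 1.0, -0.003], [1.0, -0.002, 0.001], [0.001, -0.003, -1.0]]
force: [0.2, -0.3, 0.5]
width: 0.0002
grip_force: 0.0
```

>>> arm_command([
  {"dx": -0.15, "dy": 0.0, "dz": 0.0, "yaw": 0.0, "hand": 1.0},
  {"dx": -0.3, "dy": 0.0, "dz": 0.0, "yaw": 0.0, "hand": 1.0},
  {"dx": -0.45, "dy": 0.0, "dz": 0.0, "yaw": 0.0, "hand": 1.0},
  {"dx": -0.6, "dy": 0.05, "dz": 0.0, "yaw": 0.0, "hand": 1.0},
  {"dx": -0.75, "dy": 0.1, "dz": 0.0, "yaw": 0.0, "hand": 1.0},
  {"dx": -0.9, "dy": 0.2, "dz": 0.0, "yaw": 0.0, "hand": 1.0},
  {"dx": -0.95, "dy": 0.22, "dz": 0.0, "yaw": 0.0, "hand": 1.0},
  {"dx": -0.95, "dy": 0.22, "dz": 0.0, "yaw": 0.0, "hand": 1.0},
])

```text
clock: 5.0
tcp_pos: [0.4446, -0.3854, 0.0464]
eef_rot: [[0.003, 1.0, -0.001], [1.0, -0.003, 0.001], [0.001, -0.001, -1.0]]
force: [-1.6, 4.0, 1.0]
width: -0.0001
grip_force: 1.9
```

>>> arm_command([
  {"dx": -0.04, "dy": 0.0, "dz": 0.0, "yaw": 0.0, "hand": 1.0},
  {"dx": -0.04, "dy": 0.0, "dz": 0.0, "yaw": 0.0, "hand": 1.0},
])

```text
clock: 5.2
tcp_pos: [0.4459, -0.3872, 0.0465]
eef_rot: [[0.0, 1.0, 0.0], [1.0, -0.0, 0.003], [0.003, 0.0, -1.0]]
force: [-0.4, 5.9, 1.2]
width: 0.0001
grip_force: 3.3
```

>>> arm_command([
  {"dx": -0.04, "dy": 0.0, "dz": 0.0, "yaw": 0.0, "hand": 1.0},
  {"dx": -0.04, "dy": 0.0, "dz": 0.0, "yaw": 0.0, "hand": 1.0},
])

```text
clock: 5.4
tcp_pos: [0.4476, -0.3894, 0.0465]
eef_rot: [[-0.001, 1.0, 0.003], [1.0, 0.001, 0.004], [0.004, 0.003, -1.0]]
force: [1.3, 8.9, 0.0]
width: -0.0002
grip_force: 4.5
```

>>> arm_command([
  {"dx": -0.04, "dy": 0.0, "dz": 0.0, "yaw": 0.0, "hand": 1.0},
  {"dx": -0.04, "dy": 0.0, "dz": 0.0, "yaw": 0.0, "hand": 1.0},
])

```text
clock: 5.6
tcp_pos: [0.4482, -0.3903, 0.0465]
eef_rot: [[-0.003, 1.0, 0.002], [1.0, 0.003, 0.008], [0.008, 0.002, -1.0]]
force: [2.5, 13.2, 2.0]
width: -0.0001
grip_force: 6.9
```

>>> arm_command([
  {"dx": -0.04, "dy": 0.0, "dz": 0.0, "yaw": 0.0, "hand": 1.0},
  {"dx": -0.04, "dy": 0.0, "dz": 0.0, "yaw": 0.0, "hand": 1.0},
])

```text
clock: 5.8
tcp_pos: [0.4482, -0.3905, 0.0464]
eef_rot: [[-0.005, 1.0, 0.001], [1.0, 0.005, 0.013], [0.013, 0.001, -1.0]]
force: [2.4, 19.2, 6.2]
width: -0.0
grip_force: 9.8
```

```bash
cat > k2.py <<'E'
from h import *
import sys
im=get_image("scene");s=float(sys.argv[2]) if len(sys.argv)>2 else 4
f=im["frame"][270:360,180:320];cv2.imwrite("pics/"+sys.argv[1],cv2.resize(f[...,::-1],None,fx=s,fy=s,interpolation=2))
np.set_printoptions(precision=3,suppress=True)
P=cloud(im).reshape(-1,3);F=im["frame"].reshape(-1,3).astype(int)
for r in place_of("tally_knob","scene")[:2]: print(r["score"],w(im,*r["location"],.054))
E
python3 k2.py tal1.png
```

```text
0.64 [ 0.449 -0.411  0.054]
```

View pics/tal1.png

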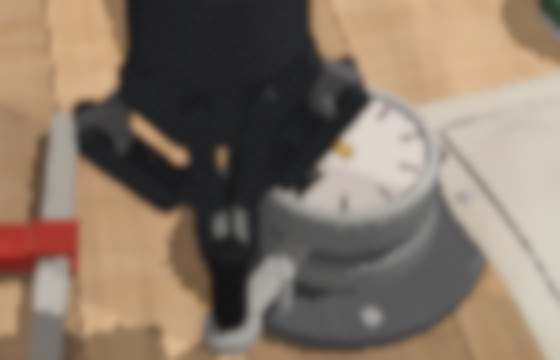

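The lever is against its stop: the TCP has stalled at y = -0.3905 while the force climbs, and the knob reads (0.449, -0.411). The next two swings repeat this path.

>>> arm_command([
  {"dx": 0.2, "dy": -0.05, "dz": 0.0, "yaw": 0.0, "hand": 1.0},
  {"dx": 0.4, "dy": -0.1, "dz": 0.0, "yaw": 0.0, "hand": 1.0},
  {"dx": 0.6, "dy": -0.17, "dz": 0.0, "yaw": 0.0, "hand": 1.0},
  {"dx": 0.8, "dy": -0.22, "dz": 0.0, "yaw": 0.0, "hand": 1.0},
  {"dx": 1.0, "dy": -0.22, "dz": 0.0, "yaw": 0.0, "hand": 1.0},
  {"dx": 1.0, "dy": -0.22, "dz": 0.0, "yaw": 0.0, "hand": 1.0},
  {"dx": 1.0, "dy": -0.22, "dz": 0.0, "yaw": 0.0, "hand": 1.0},
])

```text
clock: 6.6
tcp_pos: [0.4249, -0.3027, 0.0469]
eef_rot: [[0.001, 1.0, 0.003], [1.0, -0.001, -0.002], [-0.002, 0.003, -1.0]]
force: [-0.2, 0.1, -1.1]
width: 0.0001
grip_force: 0.0
```

```bash
python3 k2.py tal2.png
```

```text
0.91 [ 0.417 -0.329  0.054]
```

>>> arm_command([
  {"dx": -0.15, "dy": 0.0, "dz": 0.0, "yaw": 0.0, "hand": 1.0},
  {"dx": -0.3, "dy": 0.0, "dz": 0.0, "yaw": 0.0, "hand": 1.0},
  {"dx": -0.45, "dy": 0.05, "dz": 0.0, "yaw": 0.0, "hand": 1.0},
  {"dx": -0.6, "dy": 0.1, "dz": 0.0, "yaw": 0.0, "hand": 1.0},
  {"dx": -0.75, "dy": 0.18, "dz": 0.0, "yaw": 0.0, "hand": 1.0},
  {"dx": -0.85, "dy": 0.22, "dz": 0.0, "yaw": 0.0, "hand": 1.0},
  {"dx": -0.95, "dy": 0.22, "dz": 0.0, "yaw": 0.0, "hand": 1.0},
  {"dx": -1.0, "dy": 0.22, "dz": 0.0, "yaw": 0.0, "hand": 1.0},
  {"dx": -1.0, "dy": 0.22, "dz": 0.0, "yaw": 0.0, "hand": 1.0},
  {"dx": -1.0, "dy": 0.22, "dz": 0.0, "yaw": 0.0, "hand": 1.0},
])

```text
clock: 7.7
tcp_pos: [0.4475, -0.3905, 0.0455]
eef_rot: [[-0.004, 1.0, -0.001], [1.0, 0.004, 0.014], [0.014, -0.001, -1.0]]
force: [2.7, 19.9, 6.0]
width: 0.0001
grip_force: 10.4
```

>>> arm_command([
  {"dx": 0.2, "dy": -0.05, "dz": 0.0, "yaw": 0.0, "hand": 1.0},
  {"dx": 0.4, "dy": -0.1, "dz": 0.0, "yaw": 0.0, "hand": 1.0},
  {"dx": 0.6, "dy": -0.17, "dz": 0.0, "yaw": 0.0, "hand": 1.0},
  {"dx": 0.8, "dy": -0.22, "dz": 0.0, "yaw": 0.0, "hand": 1.0},
  {"dx": 1.0, "dy": -0.22, "dz": 0.0, "yaw": 0.0, "hand": 1.0},
  {"dx": 1.0, "dy": -0.22, "dz": 0.0, "yaw": 0.0, "hand": 1.0},
  {"dx": 1.0, "dy": -0.22, "dz": 0.0, "yaw": 0.0, "hand": 1.0},
])

```text
clock: 8.4
tcp_pos: [0.4246, -0.3033, 0.0464]
eef_rot: [[0.002, 1.0, 0.002], [1.0, -0.002, -0.002], [-0.002, 0.002, -1.0]]
force: [0.0, -0.7, 1.2]
width: 0.0001
grip_force: 0.0
```

```bash
python3 k2.py tal3.png; python3 -c "
import cv2;cv2.imwrite('pics/tal23.png',cv2.vconcat([cv2.resize(cv2.imread('pics/tal2.png'),(466,300)),cv2.resize(cv2.imread('pics/tal3.png'),(466,300))]))"
```

```text
0.81 [ 0.421 -0.337  0.054]
```

View pics/tal23.png

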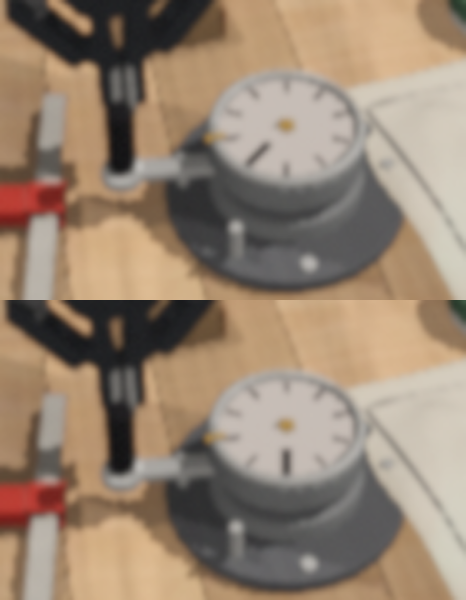

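>>> arm_command([
  {"dx": -0.15, "dy": 0.0, "dz": 0.0, "yaw": 0.0, "hand": 1.0},
  {"dx": -0.3, "dy": 0.0, "dz": 0.0, "yaw": 0.0, "hand": 1.0},
  {"dx": -0.45, "dy": 0.05, "dz": 0.0, "yaw": 0.0, "hand": 1.0},
  {"dx": -0.6, "dy": 0.1, "dz": 0.0, "yaw": 0.0, "hand": 1.0},
  {"dx": -0.75, "dy": 0.18, "dz": 0.0, "yaw": 0.0, "hand": 1.0},
  {"dx": -0.85, "dy": 0.22, "dz": 0.0, "yaw": 0.0, "hand": 1.0},
  {"dx": -0.95, "dy": 0.22, "dz": 0.0, "yaw": 0.0, "hand": 1.0},
  {"dx": -1.0, "dy": 0.22, "dz": 0.0, "yaw": 0.0, "hand": 1.0},
  {"dx": -1.0, "dy": 0.22, "dz": 0.0, "yaw": 0.0, "hand": 1.0},
  {"dx": -1.0, "dy": 0.22, "dz": 0.0, "yaw": 0.0, "hand": 1.0},
])

```text
clock: 9.5
tcp_pos: [0.4475, -0.3905, 0.0455]
eef_rot: [[-0.004, 1.0, -0.001], [1.0, 0.004, 0.014], [0.014, -0.001, -1.0]]
force: [2.0, 20.8, 6.0]
width: -0.0
grip_force: 10.3
```

>>> arm_command([
  {"dx": 0.2, "dy": -0.05, "dz": 0.0, "yaw": 0.0, "hand": 1.0},
  {"dx": 0.4, "dy": -0.1, "dz": 0.0, "yaw": 0.0, "hand": 1.0},
  {"dx": 0.6, "dy": -0.17, "dz": 0.0, "yaw": 0.0, "hand": 1.0},
  {"dx": 0.8, "dy": -0.22, "dz": 0.0, "yaw": 0.0, "hand": 1.0},
  {"dx": 1.0, "dy": -0.22, "dz": 0.0, "yaw": 0.0, "hand": 1.0},
  {"dx": 1.0, "dy": -0.22, "dz": 0.0, "yaw": 0.0, "hand": 1.0},
])

```text
clock: 10.1
tcp_pos: [0.4245, -0.3003, 0.0464]
eef_rot: [[-0.001, 1.0, 0.001], [1.0, 0.001, 0.0], [0.0, 0.001, -1.0]]
force: [0.1, 0.2, -0.3]
width: -0.0002
grip_force: 0.0
```

>>> arm_command([
  {"dx": 0.0, "dy": 0.0, "dz": -0.5, "yaw": 0.0, "hand": 1.0},
  {"dx": 0.0, "dy": 0.0, "dz": -1.0, "yaw": 0.0, "hand": 1.0},
  {"dx": 0.0, "dy": 0.0, "dz": -1.0, "yaw": 0.0, "hand": 1.0},
])

```text
clock: 10.4
tcp_pos: [0.4283, -0.3064, 0.1522]
eef_rot: [[0.004, 1.0, 0.012], [1.0, -0.004, -0.008], [-0.008, 0.012, -1.0]]
force: [0.2, -1.1, 0.9]
width: -0.0001
grip_force: 0.0
```

>>> arm_command([
  {"dx": 0.0, "dy": 0.0, "dz": -0.5, "yaw": 0.0, "hand": 1.0},
  {"dx": 0.0, "dy": 0.0, "dz": -1.0, "yaw": 0.0, "hand": 1.0},
  {"dx": 0.0, "dy": 0.0, "dz": -1.0, "yaw": 0.0, "hand": 1.0},
])

```text
clock: 10.7
tcp_pos: [0.4282, -0.3061, 0.2531]
eef_rot: [[0.004, 1.0, 0.013], [1.0, -0.004, -0.009], [-0.009, 0.013, -1.0]]
force: [1.6, -0.8, 0.3]
width: 0.0003
grip_force: 0.0
```

```bash
python3 k2.py tal4.png
```

```text
0.6 [ 0.418 -0.337  0.054]
```

View pics/tal4.png

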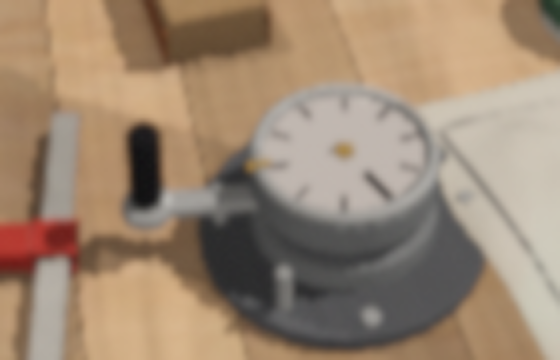

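>>> arm_command([
  {"dx": 0.5, "dy": 0.1, "dz": -0.25, "yaw": 0.0, "hand": 0.0},
  {"dx": 1.0, "dy": 0.2, "dz": -0.5, "yaw": 0.0, "hand": 0.0},
  {"dx": 1.0, "dy": 0.2, "dz": -0.5, "yaw": 0.0, "hand": 0.0},
])

```text
clock: 11.1
tcp_pos: [0.4452, -0.1974, 0.297]
eef_rot: [[-0.004, 1.0, 0.002], [1.0, 0.004, 0.001], [0.001, 0.002, -1.0]]
force: [0.4, -0.5, -0.1]
width: 0.0432
grip_force: 0.0
```

>>> arm_command([
  {"dx": 0.5, "dy": 0.1, "dz": 0.0, "yaw": 0.0, "hand": 0.0},
  {"dx": 1.0, "dy": 0.2, "dz": 0.0, "yaw": 0.0, "hand": 0.0},
  {"dx": 1.0, "dy": 0.2, "dz": 0.0, "yaw": 0.0, "hand": 0.0},
])

```text
clock: 11.4
tcp_pos: [0.4647, -0.0952, 0.2955]
eef_rot: [[-0.009, 1.0, -0.0], [1.0, 0.009, 0.003], [0.003, -0.0, -1.0]]
force: [0.3, -0.6, -0.0]
width: 0.085
grip_force: 0.0
```

>>> arm_command([
  {"dx": 0.5, "dy": 0.2, "dz": 0.0, "yaw": 0.0, "hand": 0.0},
  {"dx": 1.0, "dy": 0.4, "dz": 0.0, "yaw": 0.0, "hand": 0.0},
  {"dx": 1.0, "dy": 0.4, "dz": 0.0, "yaw": 0.0, "hand": 0.0},
])

```text
clock: 11.7
tcp_pos: [0.5058, 0.0039, 0.2956]
eef_rot: [[-0.006, 1.0, 0.001], [1.0, 0.006, 0.004], [0.004, 0.001, -1.0]]
force: [0.0, -0.3, -0.1]
width: 0.0856
grip_force: 0.0
```

>>> arm_command([
  {"dx": 0.5, "dy": 0.1, "dz": 0.0, "yaw": 0.0, "hand": 0.0},
  {"dx": 1.0, "dy": 0.2, "dz": 0.0, "yaw": 0.0, "hand": 0.0},
  {"dx": 1.0, "dy": 0.2, "dz": 0.0, "yaw": 0.0, "hand": 0.0},
])

```text
clock: 12.0
tcp_pos: [0.5248, 0.1052, 0.2957]
eef_rot: [[-0.008, 1.0, 0.0], [1.0, 0.008, 0.005], [0.005, 0.0, -1.0]]
force: [0.2, 0.4, -0.5]
width: 0.0856
grip_force: 0.0
```

>>> arm_command([
  {"dx": 0.5, "dy": 0.1, "dz": 0.0, "yaw": 0.0, "hand": 0.0},
  {"dx": 1.0, "dy": 0.2, "dz": 0.0, "yaw": 0.0, "hand": 0.0},
  {"dx": 1.0, "dy": 0.2, "dz": 0.0, "yaw": 0.0, "hand": 0.0},
  {"dx": 1.0, "dy": 0.2, "dz": 0.0, "yaw": 0.0, "hand": 0.0},
])

```text
clock: 12.4
tcp_pos: [0.5442, 0.1983, 0.2947]
eef_rot: [[-0.001, 1.0, -0.002], [1.0, 0.001, -0.001], [-0.001, -0.002, -1.0]]
force: [-0.8, -0.2, -0.1]
width: 0.0856
grip_force: 0.0
```

```bash
cat > wr.py <<'E'
from h import *
import sys
np.set_printoptions(precision=3,suppress=True)
im=get_image("wrist");save(im,sys.argv[1]);print(np.array(im["extrinsics"]),im["fx"],im["cx"],im["cy"])
def fw(im,u,v,z):
    a,b=u-im["cx"],v-im["cy"];r=np.hypot(a,b);t=r/im["fx"];E=np.array(im["extrinsics"])
    ray=E[:3,:3]@[np.sin(t)*a/r,np.sin(t)*b/r,np.cos(t)];return E[:3,3]+ray*(z-E[2,3])/ray[2]
Z=dict(pot_left_mid=.048,brush_grip=.174,block_mouth=.062,tray_floor=.006)
for n,z in Z.items():
    for r in place_of(n,"wrist")[:3]: print(n,round(r["score"],2),np.round(r["location"]),fw(im,*r["location"],z))
E
python3 wr.py wr1.png; sed 's/^im=.*//;s/^def/def/' wr.py >/dev/null; python3 t.py
```

```text
[[ 1.     0.003 -0.002  0.544]
 [ 0.002 -0.947 -0.323  0.281]
 [-0.003  0.323 -0.947  0.437]
 [ 0.     0.     0.     1.   ]] 297.3186396354542 254.3575327186819 191.8541514462237
pot_left_mid 0.75 [201. 108.] [0.473 0.264 0.048]
brush_grip 0.6 [304.  21.] [0.586 0.348 0.174]
block_mouth 0.96 [290.  43.] [0.587 0.347 0.062]
tray_floor 0.57 [329. 199.] [0.661 0.123 0.006]
L 255 c [473.2 260.8] size [68.2 75.5] ang 75.1 zmax 0.098
C 278 c [497.8 132.8] size [74.3 65.9] ang 2.3 zmax 0.101
R 102 c [529.9 -38.4] size [69.  56.8] ang 9.5 zmax 0.098
brush 133 c [587.7 345.6] size [22.3 26.6] ang 75.7 zmax 0.18
block 304 c [590.3 346.1] size [72.7 76.7] ang 79.3 zmax 0.07
tray 784 c [644.5 123.4] size [245.2 321.2] ang 11.5 zmax 0.027
sand 1001 c [ 490.9 -102. ] size [167.9 105.4] ang 66.0 zmax 0.045
knob 211 c [ 421.9 -330.9] size [24.2 17.5] ang 47.2 zmax 0.077
tape 222 c [444.4 324.2] size [ 65.3 129.3] ang 23.8 zmax 0.08
```

View pics/wr1.png

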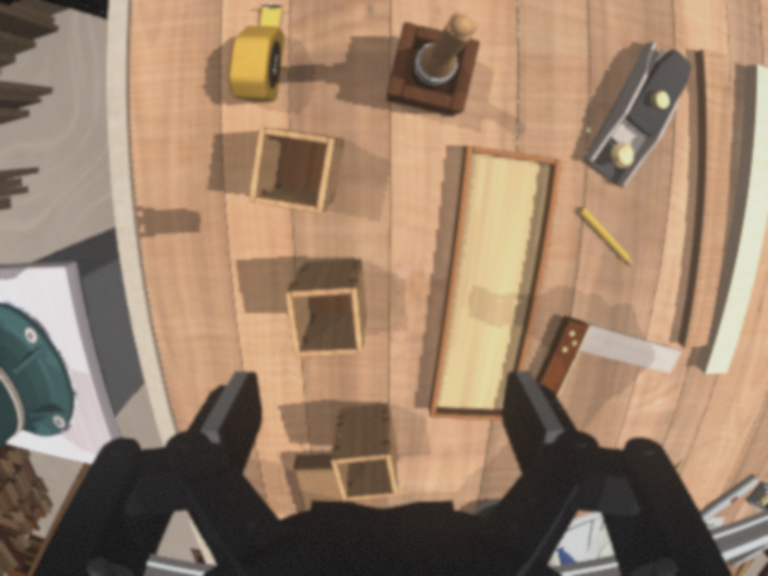

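Dial now three marks on, lever at rest. The wrist picture shows the rims of the left pot around (295,170), the centre pot (325,322), the right pot (365,477), the tray (490,280) and the brush block (435,68); I'll turn these corners into poses.

```bash
sed -i '/^def fw/,/^    ray=.*$/d' wr.py
cat >> h.py <<'E'
def fw(im,u,v,z):
    a,b=u-im["cx"],v-im["cy"];r=np.hypot(a,b);t=r/im["fx"];E=np.array(im["extrinsics"])
    ray=E[:3,:3]@[np.sin(t)*a/r,np.sin(t)*b/r,np.cos(t)];return E[:3,3]+ray*(z-E[2,3])/ray[2]
def quad(im,C,z,s=1.5):
    Q=np.array([fw(im,u/s,v/s,z)[:2] for u,v in C])*1000
    d=[Q[1]-Q[0],Q[2]-Q[1],Q[3]-Q[2],Q[0]-Q[3]]
    A=[np.degrees(np.arctan2(e[1],e[0]))for e in d]
    print("c",Q.mean(0),"sides",[round(np.hypot(*e),1) for e in d],"ang",[round((a+45)%90-45,1) for a in A])
E
python3 - <<'E'
from h import *
im=get_image("wrist")
for n,C,z in(("L",[(262,128),(342,138),(325,210),(250,198)],.096),("C",[(288,290),(360,288),(360,352),(300,355)],.096),("R",[(332,458),(388,455),(397,493),(345,498)],.096),("tray",[(467,147),(559,158),(515,415),(432,412)],.022),("block",[(408,23),(480,38),(468,113),(388,98)],.062)):
    print(n);quad(im,C,z)
f=im["frame"][0:90,150:350];cv2.imwrite("pics/br.png",cv2.resize(f[...,::-1],None,fx=4,fy=4,interpolation=2))
E
```

```text
L
c [476.6163886  259.65680358] sides [np.float64(62.9), np.float64(57.4), np.float64(61.1), np.float64(56.2)] ang [np.float64(-9.6), np.float64(-14.3), np.float64(-10.7), np.float64(-12.6)]
C
c [497.66879187 131.97597173] sides [np.float64(59.7), np.float64(58.1), np.float64(52.7), np.float64(60.3)] ang [np.float64(1.5), np.float64(-1.2), np.float64(3.8), np.float64(5.6)]
R
c [526.9241822  -41.62442385] sides [np.float64(55.8), np.float64(55.2), np.float64(55.8), np.float64(58.7)] ang [np.float64(4.9), np.float64(10.2), np.float64(8.6), np.float64(10.0)]
tray
c [659.64113038 128.58995665] sides [np.float64(92.8), np.float64(290.2), np.float64(99.2), np.float64(286.9)] ang [np.float64(-3.3), np.float64(-3.4), np.float64(-5.2), np.float64(-4.6)]
block
c [589.59414876 343.27109583] sides [np.float64(61.3), np.float64(67.2), np.float64(67.7), np.float64(67.9)] ang [np.float64(-9.8), np.float64(-8.8), np.float64(-9.4), np.float64(-14.2)]
```

View pics/br.png

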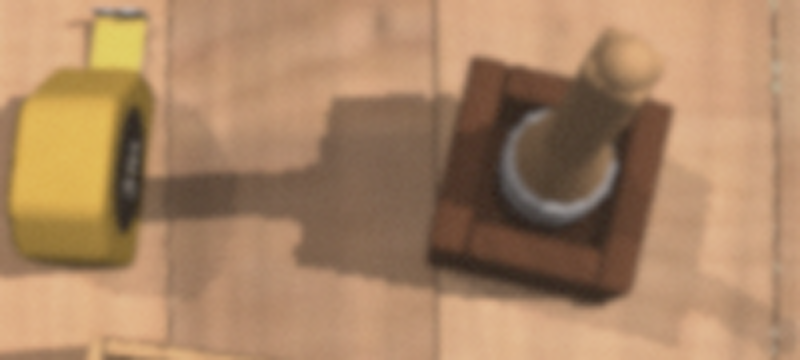

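>>> arm_command([
  {"dx": 0.45, "dy": 0.2, "dz": 0.0, "yaw": 0.05, "hand": 0.0},
  {"dx": 0.9, "dy": 0.44, "dz": 0.0, "yaw": 0.09, "hand": 0.0},
  {"dx": 0.9, "dy": 0.44, "dz": 0.0, "yaw": 0.09, "hand": 0.0},
  {"dx": 0.9, "dy": 0.44, "dz": 0.0, "yaw": 0.09, "hand": 0.0},
])

```text
clock: 13.2
tcp_pos: [0.5881, 0.2898, 0.2961]
eef_rot: [[0.186, 0.983, -0.0], [0.983, -0.186, 0.0], [0.0, -0.001, -1.0]]
force: [-0.1, -0.6, -1.2]
width: 0.0857
grip_force: 0.0
```

>>> arm_command([
  {"dx": 0.4, "dy": 0.11, "dz": 0.0, "yaw": 0.0, "hand": 0.0},
  {"dx": 0.58, "dy": 0.11, "dz": 0.0, "yaw": 0.0, "hand": 0.0},
  {"dx": 0.58, "dy": 0.11, "dz": 0.0, "yaw": 0.0, "hand": 0.0},
  {"dx": 0.58, "dy": 0.11, "dz": 0.0, "yaw": 0.0, "hand": 0.0},
])

```text
clock: 13.6
tcp_pos: [0.6095, 0.3421, 0.2961]
eef_rot: [[0.189, 0.982, -0.001], [0.982, -0.189, -0.002], [-0.002, -0.0, -1.0]]
force: [0.3, -0.8, 0.0]
width: 0.0855
grip_force: 0.0
```

Run:
```python
from h import *
np.set_printoptions(precision=3,suppress=True)
print(state()["tcp_pos"])
im=get_image("wrist");save(im,"wr2.png")
for n,z in(("brush_grip",.174),("block_mouth",.062),("brush_tip",.012)):
    for r in place_of(n,"wrist")[:2]: print(n,round(r["score"],2),np.round(r["location"]),fw(im,*r["location"],z))
from t import rects
rects([("brush",.588,.345,.03,.19,.22),("brush",.588,.345,.03,.12,.18)])
```

```text
[0.609 0.342 0.296]
brush_grip 0.66 [227. 182.] [0.585 0.348 0.174]
block_mouth 0.66 [238. 158.] [0.588 0.347 0.062]
block_mouth 0.48 [178. 225.] [0.484 0.268 0.062]
brush_tip 0.7 [236. 150.] [0.584 0.348 0.012]
brush 40 c [589.3 347.6] size [20.8 16.2] ang 42.2 zmax 0.204
brush 163 c [589.1 345.5] size [24.1 20.3] ang 69.2 zmax 0.18
```

View pics/wr2.png

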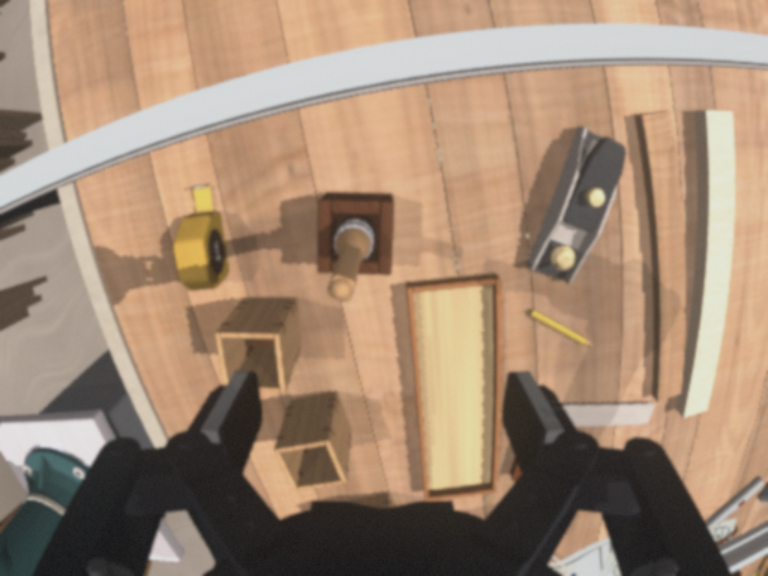

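The brush head is at (342,287), left of the finger midline, and the block's edges are now square to the tool. Shift 22 mm along tool y, then descend and grip.

>>> arm_command([
  {"dx": 0.0, "dy": -0.22, "dz": 0.0, "yaw": 0.0, "hand": 0.0},
  {"dx": 0.0, "dy": -0.22, "dz": 0.3, "yaw": 0.0, "hand": 0.0},
  {"dx": 0.0, "dy": -0.22, "dz": 0.6, "yaw": 0.0, "hand": 0.0},
  {"dx": 0.0, "dy": -0.22, "dz": 0.8, "yaw": 0.0, "hand": 0.0},
  {"dx": 0.0, "dy": -0.22, "dz": 0.8, "yaw": 0.0, "hand": 0.0},
])

```text
clock: 14.4
tcp_pos: [0.5867, 0.3452, 0.213]
eef_rot: [[0.189, 0.982, -0.005], [0.982, -0.189, -0.004], [-0.005, -0.005, -1.0]]
force: [-0.2, -0.0, -0.3]
width: 0.0854
grip_force: 0.0
```

>>> arm_command([
  {"dx": 0.0, "dy": 0.0, "dz": 0.3, "yaw": 0.0, "hand": 0.0},
  {"dx": 0.0, "dy": 0.0, "dz": 0.6, "yaw": 0.0, "hand": 0.0},
  {"dx": 0.0, "dy": 0.0, "dz": 0.6, "yaw": 0.0, "hand": 0.5},
  {"dx": 0.0, "dy": 0.0, "dz": 0.6, "yaw": 0.0, "hand": 1.0},
  {"dx": 0.0, "dy": 0.0, "dz": 0.6, "yaw": 0.0, "hand": 1.0},
  {"dx": 0.0, "dy": 0.0, "dz": 0.6, "yaw": 0.0, "hand": 1.0},
  {"dx": 0.0, "dy": 0.0, "dz": 0.6, "yaw": 0.0, "hand": 1.0},
  {"dx": 0.0, "dy": 0.0, "dz": 0.6, "yaw": 0.0, "hand": 1.0},
  {"dx": 0.0, "dy": 0.0, "dz": 0.6, "yaw": 0.0, "hand": 1.0},
], squeeze=80)

```text
clock: 15.3
tcp_pos: [0.5885, 0.3487, 0.1584]
eef_rot: [[0.188, 0.982, 0.001], [0.982, -0.188, 0.001], [0.002, 0.001, -1.0]]
force: [-1.5, -0.0, 6.6]
width: 0.0165
grip_force: 77.7
```

>>> arm_command([
  {"dx": 0.0, "dy": 0.0, "dz": -0.3, "yaw": 0.0, "hand": 1.0},
  {"dx": 0.0, "dy": 0.0, "dz": -0.65, "yaw": 0.0, "hand": 1.0},
  {"dx": 0.0, "dy": 0.0, "dz": -1.0, "yaw": 0.0, "hand": 1.0},
  {"dx": 0.0, "dy": 0.0, "dz": -1.0, "yaw": 0.0, "hand": 1.0},
  {"dx": 0.0, "dy": 0.0, "dz": -1.0, "yaw": 0.0, "hand": 1.0},
])

```text
clock: 15.8
tcp_pos: [0.5887, 0.3477, 0.2574]
eef_rot: [[0.189, 0.982, 0.002], [0.982, -0.189, 0.001], [0.001, 0.002, -1.0]]
force: [-0.8, -0.8, -1.9]
width: 0.0163
grip_force: 78.2
```

>>> arm_command([
  {"dx": 0.0, "dy": 0.0, "dz": -0.2, "yaw": -0.05, "hand": 1.0},
  {"dx": 0.0, "dy": 0.0, "dz": -0.25, "yaw": -0.09, "hand": 1.0},
  {"dx": 0.0, "dy": 0.0, "dz": -0.25, "yaw": -0.09, "hand": 1.0},
  {"dx": 0.0, "dy": 0.0, "dz": -0.25, "yaw": -0.09, "hand": 1.0},
])

```text
clock: 16.2
tcp_pos: [0.5877, 0.3466, 0.2794]
eef_rot: [[0.003, 1.0, -0.003], [1.0, -0.003, -0.002], [-0.002, -0.003, -1.0]]
force: [0.0, 0.0, -2.4]
width: 0.0158
grip_force: 78.1
```

>>> arm_command([
  {"dx": -0.3, "dy": -0.3, "dz": 0.0, "yaw": 0.0, "hand": 1.0},
  {"dx": -0.6, "dy": -0.6, "dz": 0.0, "yaw": 0.0, "hand": 1.0},
  {"dx": -0.87, "dy": -1.0, "dz": 0.0, "yaw": 0.0, "hand": 1.0},
  {"dx": -0.87, "dy": -1.0, "dz": 0.0, "yaw": 0.0, "hand": 1.0},
  {"dx": -0.87, "dy": -1.0, "dz": 0.0, "yaw": 0.0, "hand": 1.0},
])

```text
clock: 16.7
tcp_pos: [0.4867, 0.2591, 0.2802]
eef_rot: [[0.002, 1.0, -0.002], [1.0, -0.003, -0.002], [-0.002, -0.002, -1.0]]
force: [1.0, 0.5, -0.3]
width: 0.0161
grip_force: 78.4
```

```bash
cat > bt.py <<'E'
from h import *
from t import rects
np.set_printoptions(precision=3,suppress=True)
s=state();t=np.array(s["tcp_pos"]);print(s["clock"],t,s["width"],s["grip_force"])
for c in("scene","side","wrist"):
    im=get_image(c);f=fw if c=="wrist" else w
    for n,z in(("brush_tip",t[2]-.146),("brush_grip",t[2]+.016),("pot_left_mid",.048),("pot_centre_mid",.048),("pot_right_mid",.048)):
        for r in place_of(n,c)[:3]: print(c,n,round(r["score"],2),np.round(r["location"]),f(im,*r["location"],z))
rects([("tipcloud",t[0],t[1],.035,t[2]-.16,t[2]-.08),("L",.475,.26,.06,.088,.102),("C",.498,.132,.055,.088,.102),("R",.528,-.04,.055,.088,.102)])
E
python3 bt.py
```

```text
16.7 [0.487 0.259 0.28 ] 0.01614089295403604 78.36723133921623
scene brush_tip 0.63 [213. 160.] [0.493 0.267 0.134]
scene brush_grip 0.77 [210. 112.] [0.49  0.257 0.296]
scene brush_grip 0.64 [229. 272.] [ 0.421 -0.531  0.296]
scene pot_left_mid 0.7 [211. 184.] [0.48  0.263 0.048]
scene pot_centre_mid 0.55 [219. 201.] [0.491 0.131 0.048]
scene pot_right_mid 0.63 [244. 228.] [ 0.534 -0.041  0.048]
side brush_tip 0.77 [332. 185.] [0.513 0.257 0.134]
side brush_tip 0.69 [182. 241.] [ 0.898 -0.158  0.134]
side brush_grip 0.63 [340. 138.] [0.486 0.274 0.296]
side pot_left_mid 0.84 [335. 202.] [0.479 0.276 0.048]
side pot_centre_mid 0.72 [298. 203.] [0.503 0.145 0.048]
side pot_right_mid 0.89 [242. 204.] [ 0.539 -0.047  0.048]
wrist brush_tip 0.97 [253. 180.] [0.487 0.258 0.134]
wrist brush_grip 0.81 [254. 269.] [0.488 0.258 0.296]
wrist brush_grip 0.24 [279. 330.] [0.503 0.214 0.296]
wrist pot_left_mid 0.81 [243. 157.] [0.473 0.263 0.048]
wrist pot_centre_mid 0.88 [257. 245.] [0.492 0.135 0.048]
wrist pot_right_mid 0.92 [275. 331.] [ 0.523 -0.041  0.048]
tipcloud 331 c [491.3 257. ] size [40.8 29.6] ang 45.3 zmax 0.2
L 211 c [477.5 259.7] size [65.9 68.9] ang 77.7 zmax 0.1
C 248 c [497.5 132.9] size [69.4 64.7] ang 3.3 zmax 0.099
R 83 c [530.4 -39. ] size [71.6 56.9] ang 8.4 zmax 0.098
```

>>> arm_command([
  {"dx": 0.02, "dy": -0.11, "dz": 0.0, "yaw": 0.0, "hand": 1.0},
  {"dx": 0.02, "dy": -0.11, "dz": 0.0, "yaw": 0.0, "hand": 1.0},
  {"dx": 0.02, "dy": -0.11, "dz": 0.2, "yaw": 0.0, "hand": 1.0},
  {"dx": 0.02, "dy": -0.11, "dz": 0.4, "yaw": 0.0, "hand": 1.0},
  {"dx": 0.02, "dy": -0.11, "dz": 0.6, "yaw": 0.0, "hand": 1.0},
  {"dx": 0.02, "dy": -0.11, "dz": 0.6, "yaw": 0.0, "hand": 1.0},
])

```text
clock: 18.3
tcp_pos: [0.4754, 0.2614, 0.219]
eef_rot: [[0.001, 1.0, -0.005], [1.0, -0.001, -0.003], [-0.003, -0.005, -1.0]]
force: [0.1, 0.4, -0.8]
width: 0.0158
grip_force: 78.3
```

>>> arm_command([
  {"dx": 0.0, "dy": 0.0, "dz": 0.15, "yaw": 0.0, "hand": 1.0},
  {"dx": 0.0, "dy": 0.0, "dz": 0.3, "yaw": 0.0, "hand": 1.0},
  {"dx": 0.0, "dy": 0.0, "dz": 0.45, "yaw": 0.0, "hand": 1.0},
  {"dx": 0.0, "dy": 0.0, "dz": 0.6, "yaw": 0.0, "hand": 1.0},
  {"dx": 0.0, "dy": 0.0, "dz": 0.6, "yaw": 0.0, "hand": 1.0},
])

```text
clock: 18.8
tcp_pos: [0.4759, 0.2616, 0.1588]
eef_rot: [[0.001, 1.0, -0.004], [1.0, -0.001, -0.003], [-0.003, -0.004, -1.0]]
force: [-1.3, -1.1, -1.3]
width: 0.016
grip_force: 78.3
```

>>> arm_command([
  {"dx": 0.0, "dy": 0.0, "dz": 0.04, "yaw": 0.0, "hand": 1.0},
  {"dx": 0.0, "dy": 0.0, "dz": 0.04, "yaw": 0.0, "hand": 1.0},
  {"dx": 0.0, "dy": 0.0, "dz": 0.04, "yaw": 0.0, "hand": 1.0},
])

```text
clock: 19.1
tcp_pos: [0.4776, 0.263, 0.1577]
eef_rot: [[0.001, 1.0, 0.001], [1.0, -0.001, 0.0], [0.0, 0.001, -1.0]]
force: [0.1, -0.3, -1.4]
width: 0.0159
grip_force: 78.3
```

>>> arm_command([
  {"dx": 0.0, "dy": 0.0, "dz": -0.25, "yaw": 0.0, "hand": 1.0},
  {"dx": 0.0, "dy": 0.0, "dz": -0.5, "yaw": 0.0, "hand": 1.0},
  {"dx": 0.0, "dy": 0.0, "dz": -0.68, "yaw": 0.0, "hand": 1.0},
  {"dx": 0.0, "dy": 0.0, "dz": -0.68, "yaw": 0.0, "hand": 1.0},
  {"dx": 0.0, "dy": 0.0, "dz": -0.68, "yaw": 0.0, "hand": 1.0},
  {"dx": 0.0, "dy": 0.0, "dz": -0.5, "yaw": 0.0, "hand": 1.0},
  {"dx": 0.0, "dy": 0.0, "dz": -0.25, "yaw": 0.0, "hand": 1.0},
  {"dx": 0.0, "dy": 0.0, "dz": -0.05, "yaw": 0.0, "hand": 1.0},
  {"dx": 0.0, "dy": 0.0, "dz": 0.0, "yaw": 0.0, "hand": 1.0},
  {"dx": 0.0, "dy": 0.0, "dz": 0.0, "yaw": 0.0, "hand": 1.0},
])

```text
clock: 20.1
tcp_pos: [0.4765, 0.2624, 0.1561]
eef_rot: [[0.001, 1.0, -0.002], [1.0, -0.001, -0.001], [-0.001, -0.002, -1.0]]
force: [0.3, -0.8, -0.8]
width: 0.0164
grip_force: 78.5
```

```bash
python3 bt.py
```

```text
20.1 [0.476 0.262 0.156] 0.016361869296752422 78.49000856280327
scene brush_grip 0.59 [208. 151.] [0.478 0.251 0.172]
scene pot_left_mid 0.76 [210. 187.] [0.476 0.24  0.048]
scene pot_centre_mid 0.84 [221. 202.] [0.493 0.122 0.048]
scene pot_right_mid 0.59 [243. 230.] [ 0.528 -0.051  0.048]
side brush_grip 0.49 [336. 170.] [0.475 0.271 0.172]
side pot_left_mid 0.62 [336. 201.] [0.472 0.278 0.048]
side pot_centre_mid 0.58 [296. 202.] [0.501 0.141 0.048]
side pot_right_mid 0.83 [244. 204.] [ 0.538 -0.043  0.048]
wrist brush_tip 0.79 [254. 180.] [0.476 0.259 0.01 ]
wrist brush_tip 0.47 [256. 268.] [0.479 0.154 0.01 ]
wrist brush_grip 0.76 [252. 266.] [0.476 0.262 0.172]
wrist pot_left_mid 0.73 [250. 187.] [0.474 0.264 0.048]
wrist pot_centre_mid 0.71 [271. 300.] [0.495 0.137 0.048]
tipcloud 388 c [479.1 262.5] size [68.2 62.4] ang 84.0 zmax 0.076
L 242 c [475.5 260.5] size [66.8 66.4] ang 78.6 zmax 0.102
C 243 c [499.3 133.3] size [67.5 64.2] ang 3.7 zmax 0.099
R 74 c [531.2 -38.1] size [67.8 56.6] ang 9.8 zmax 0.099
```

>>> arm_command([
  {"dx": 0.0, "dy": 0.0, "dz": 0.03, "yaw": 0.0, "hand": 1.0},
  {"dx": 0.0, "dy": 0.0, "dz": 0.03, "yaw": 0.0, "hand": 1.0},
  {"dx": 0.0, "dy": 0.0, "dz": 0.03, "yaw": 0.0, "hand": 1.0},
])

```text
clock: 21.4
tcp_pos: [0.4776, 0.2631, 0.1547]
eef_rot: [[0.001, 1.0, 0.001], [1.0, -0.001, 0.0], [0.0, 0.001, -1.0]]
force: [-0.4, 0.6, 3.8]
width: 0.0161
grip_force: 78.9
```

>>> arm_command([
  {"dx": 0.0, "dy": 0.0, "dz": 0.02, "yaw": 0.0, "hand": 1.0},
  {"dx": 0.0, "dy": 0.0, "dz": 0.02, "yaw": 0.0, "hand": 1.0},
  {"dx": 0.0, "dy": 0.0, "dz": 0.02, "yaw": 0.0, "hand": 1.0},
])

```text
clock: 21.7
tcp_pos: [0.4782, 0.2637, 0.1546]
eef_rot: [[0.001, 1.0, 0.003], [1.0, -0.001, 0.0], [0.0, 0.003, -1.0]]
force: [-1.9, -1.1, 16.6]
width: 0.0161
grip_force: 80.4
```

>>> arm_command([
  {"dx": 0.0, "dy": 0.0, "dz": -0.3, "yaw": 0.0, "hand": 1.0},
  {"dx": 0.0, "dy": 0.0, "dz": -0.65, "yaw": 0.0, "hand": 1.0},
  {"dx": 0.0, "dy": 0.0, "dz": -1.0, "yaw": 0.0, "hand": 1.0},
  {"dx": 0.0, "dy": 0.0, "dz": -1.0, "yaw": 0.0, "hand": 1.0},
])

```text
clock: 22.1
tcp_pos: [0.4797, 0.265, 0.2565]
eef_rot: [[0.002, 1.0, 0.008], [1.0, -0.002, 0.005], [0.005, 0.008, -1.0]]
force: [1.9, -0.2, -0.7]
width: 0.0158
grip_force: 78.6
```

>>> arm_command([
  {"dx": 0.0, "dy": 0.0, "dz": -0.25, "yaw": 0.0, "hand": 1.0},
  {"dx": -0.4, "dy": 0.1, "dz": -0.25, "yaw": 0.0, "hand": 1.0},
  {"dx": -0.8, "dy": 0.2, "dz": -0.25, "yaw": 0.0, "hand": 1.0},
  {"dx": -1.0, "dy": 0.2, "dz": -0.25, "yaw": 0.0, "hand": 1.0},
  {"dx": -1.0, "dy": 0.2, "dz": -0.25, "yaw": 0.0, "hand": 1.0},
  {"dx": -1.0, "dy": 0.2, "dz": -0.25, "yaw": 0.0, "hand": 1.0},
])

```text
clock: 22.7
tcp_pos: [0.4967, 0.1624, 0.2764]
eef_rot: [[0.002, 1.0, -0.001], [1.0, -0.002, 0.0], [0.0, -0.001, -1.0]]
force: [-1.2, 0.5, -0.7]
width: 0.0164
grip_force: 78.5
```

```bash
python3 bt.py
```

```text
22.7 [0.497 0.162 0.276] 0.016384095551713957 78.50496768951416
scene brush_tip 0.95 [219. 173.] [0.498 0.16  0.13 ]
scene brush_grip 0.78 [216. 120.] [0.497 0.162 0.292]
scene pot_left_mid 0.92 [210. 183.] [0.477 0.272 0.048]
scene pot_centre_mid 0.67 [222. 201.] [0.498 0.127 0.048]
scene pot_right_mid 0.66 [241. 228.] [ 0.525 -0.038  0.048]
scene pot_right_mid 0.58 [274. 206.] [0.645 0.058 0.048]
side brush_tip 0.59 [304. 182.] [0.499 0.164 0.13 ]
side brush_tip 0.37 [331. 202.] [0.619 0.257 0.13 ]
side brush_grip 0.71 [306. 140.] [0.504 0.162 0.292]
side brush_grip 0.28 [245. 203.] [0.929 0.03  0.292]
side pot_left_mid 0.78 [334. 201.] [0.476 0.272 0.048]
side pot_centre_mid 0.68 [298. 204.] [0.513 0.146 0.048]
side pot_right_mid 0.57 [246. 205.] [ 0.54  -0.034  0.048]
side pot_right_mid 0.23 [297. 204.] [0.508 0.142 0.048]
wrist brush_tip 0.87 [252. 179.] [0.494 0.16  0.13 ]
wrist brush_grip 0.78 [251. 270.] [0.495 0.16  0.292]
wrist pot_left_mid 0.78 [236.  81.] [0.474 0.262 0.048]
wrist pot_centre_mid 0.88 [252. 180.] [0.494 0.135 0.048]
wrist pot_right_mid 0.35 [361. 178.] [0.641 0.139 0.048]
tipcloud 359 c [499.2 160.9] size [39.9 34.3] ang 38.8 zmax 0.196
L 192 c [474.3 260.3] size [67.4 69.5] ang 77.8 zmax 0.099
C 238 c [497.3 132.6] size [71.  65.1] ang 3.2 zmax 0.099
R 84 c [530.9 -38.1] size [70.1 56.5] ang 9.9 zmax 0.098
```

>>> arm_command([
  {"dx": -0.29, "dy": 0.0, "dz": 0.0, "yaw": 0.0, "hand": 1.0},
  {"dx": -0.29, "dy": 0.0, "dz": 0.0, "yaw": 0.0, "hand": 1.0},
  {"dx": -0.29, "dy": 0.0, "dz": 0.2, "yaw": 0.0, "hand": 1.0},
  {"dx": -0.29, "dy": 0.0, "dz": 0.4, "yaw": 0.0, "hand": 1.0},
  {"dx": -0.29, "dy": 0.0, "dz": 0.6, "yaw": 0.0, "hand": 1.0},
  {"dx": -0.29, "dy": 0.0, "dz": 0.6, "yaw": 0.0, "hand": 1.0},
])

```text
clock: 24.3
tcp_pos: [0.4953, 0.133, 0.2151]
eef_rot: [[0.001, 1.0, -0.005], [1.0, -0.001, -0.001], [-0.001, -0.005, -1.0]]
force: [-0.6, -0.1, -1.8]
width: 0.0161
grip_force: 78.5
```

>>> arm_command([
  {"dx": 0.0, "dy": 0.0, "dz": 0.2, "yaw": 0.0, "hand": 1.0},
  {"dx": 0.0, "dy": 0.0, "dz": 0.4, "yaw": 0.0, "hand": 1.0},
  {"dx": 0.0, "dy": 0.0, "dz": 0.55, "yaw": 0.0, "hand": 1.0},
  {"dx": 0.0, "dy": 0.0, "dz": 0.61, "yaw": 0.0, "hand": 1.0},
  {"dx": 0.0, "dy": 0.0, "dz": 0.61, "yaw": 0.0, "hand": 1.0},
  {"dx": 0.0, "dy": 0.0, "dz": 0.61, "yaw": 0.0, "hand": 1.0},
])

```text
clock: 24.9
tcp_pos: [0.4979, 0.1341, 0.1572]
eef_rot: [[0.001, 1.0, 0.002], [1.0, -0.001, 0.001], [0.001, 0.002, -1.0]]
force: [-0.2, 0.1, -1.8]
width: 0.016
grip_force: 78.5
```

>>> arm_command([
  {"dx": 0.0, "dy": 0.0, "dz": -0.25, "yaw": 0.0, "hand": 1.0},
  {"dx": 0.0, "dy": 0.0, "dz": -0.5, "yaw": 0.0, "hand": 1.0},
  {"dx": 0.0, "dy": 0.0, "dz": -0.68, "yaw": 0.0, "hand": 1.0},
  {"dx": 0.0, "dy": 0.0, "dz": -0.68, "yaw": 0.0, "hand": 1.0},
  {"dx": 0.0, "dy": 0.0, "dz": -0.68, "yaw": 0.0, "hand": 1.0},
  {"dx": 0.0, "dy": 0.0, "dz": -0.45, "yaw": 0.0, "hand": 1.0},
  {"dx": 0.0, "dy": 0.0, "dz": -0.2, "yaw": 0.0, "hand": 1.0},
  {"dx": 0.0, "dy": 0.0, "dz": 0.02, "yaw": 0.0, "hand": 1.0},
  {"dx": 0.0, "dy": 0.0, "dz": 0.02, "yaw": 0.0, "hand": 1.0},
  {"dx": 0.0, "dy": 0.0, "dz": 0.02, "yaw": 0.0, "hand": 1.0},
])

```text
clock: 25.9
tcp_pos: [0.4961, 0.1335, 0.153]
eef_rot: [[0.001, 1.0, -0.003], [1.0, -0.001, -0.001], [-0.001, -0.003, -1.0]]
force: [-0.7, -0.3, -0.9]
width: 0.0142
grip_force: 80.1
```

>>> arm_command([
  {"dx": 0.0, "dy": 0.0, "dz": -0.3, "yaw": 0.0, "hand": 1.0},
  {"dx": 0.0, "dy": 0.0, "dz": -0.65, "yaw": 0.0, "hand": 1.0},
  {"dx": 0.0, "dy": 0.0, "dz": -1.0, "yaw": 0.0, "hand": 1.0},
  {"dx": 0.0, "dy": 0.0, "dz": -1.0, "yaw": 0.0, "hand": 1.0},
])

```text
clock: 26.3
tcp_pos: [0.5, 0.1352, 0.2587]
eef_rot: [[0.002, 1.0, 0.009], [1.0, -0.002, 0.003], [0.003, 0.009, -1.0]]
force: [-0.4, -0.4, -1.4]
width: 0.014
grip_force: 80.2
```

>>> arm_command([
  {"dx": 0.0, "dy": 0.0, "dz": -0.22, "yaw": 0.0, "hand": 1.0},
  {"dx": -0.4, "dy": 0.1, "dz": -0.22, "yaw": 0.0, "hand": 1.0},
  {"dx": -0.8, "dy": 0.2, "dz": -0.22, "yaw": 0.0, "hand": 1.0},
  {"dx": -1.0, "dy": 0.2, "dz": -0.22, "yaw": 0.0, "hand": 1.0},
  {"dx": -1.0, "dy": 0.2, "dz": -0.22, "yaw": 0.0, "hand": 1.0},
])

```text
clock: 26.8
tcp_pos: [0.5162, 0.0288, 0.2748]
eef_rot: [[0.009, 1.0, -0.003], [1.0, -0.009, -0.003], [-0.003, -0.003, -1.0]]
force: [-0.5, -0.3, -1.1]
width: 0.0142
grip_force: 80.0
```

>>> arm_command([
  {"dx": -0.3, "dy": 0.06, "dz": 0.0, "yaw": 0.0, "hand": 1.0},
  {"dx": -0.5, "dy": 0.12, "dz": 0.0, "yaw": 0.0, "hand": 1.0},
  {"dx": -0.5, "dy": 0.12, "dz": 0.0, "yaw": 0.0, "hand": 1.0},
  {"dx": -0.5, "dy": 0.12, "dz": 0.0, "yaw": 0.0, "hand": 1.0},
])

```text
clock: 27.2
tcp_pos: [0.5283, -0.0154, 0.2757]
eef_rot: [[0.001, 1.0, -0.001], [1.0, -0.001, 0.001], [0.001, -0.001, -1.0]]
force: [-0.1, -0.2, -1.3]
width: 0.0138
grip_force: 80.1
```

```bash
python3 bt.py
python3 - <<'E'
from h import *
im=get_image("wrist");save(im,"wr3.png")
E
```

```text
27.2 [ 0.528 -0.015  0.276] 0.013752938185735884 80.05321025848389
scene brush_tip 0.81 [240. 196.] [ 0.53  -0.011  0.13 ]
scene brush_grip 0.81 [239. 136.] [ 0.531 -0.007  0.292]
scene pot_left_mid 0.94 [209. 187.] [0.472 0.241 0.048]
scene pot_centre_mid 0.62 [222. 201.] [0.498 0.128 0.048]
scene pot_right_mid 0.66 [242. 228.] [ 0.528 -0.043  0.048]
side brush_tip 0.62 [252. 180.] [ 0.506 -0.016  0.13 ]
side brush_grip 0.55 [253. 140.] [ 0.527 -0.011  0.292]
side brush_grip 0.17 [163. 196.] [ 0.921 -0.192  0.292]
side pot_left_mid 0.58 [333. 201.] [0.472 0.27  0.048]
side pot_centre_mid 0.87 [297. 203.] [0.504 0.144 0.048]
side pot_centre_mid 0.22 [333. 200.] [0.466 0.269 0.048]
side pot_right_mid 0.79 [245. 202.] [ 0.523 -0.041  0.048]
side pot_right_mid 0.23 [254. 140.] [-0.018 -0.086  0.048]
wrist brush_tip 0.92 [254. 183.] [ 0.528 -0.023  0.13 ]
wrist brush_tip 0.35 [359. 267.] [ 0.654 -0.128  0.13 ]
wrist brush_grip 0.76 [257. 275.] [ 0.53  -0.022  0.292]
wrist pot_centre_mid 0.97 [227.  40.] [0.495 0.135 0.048]
tipcloud 397 c [533.3 -20.5] size [40.9 30.5] ang 39.9 zmax 0.195
L 209 c [477.5 259.7] size [66.6 72.3] ang 78.3 zmax 0.099
C 247 c [497.5 132.9] size [69.  64.6] ang 3.2 zmax 0.099
R 78 c [530.1 -38.3] size [68.8 56.8] ang 9.9 zmax 0.098
```

View pics/wr3.png

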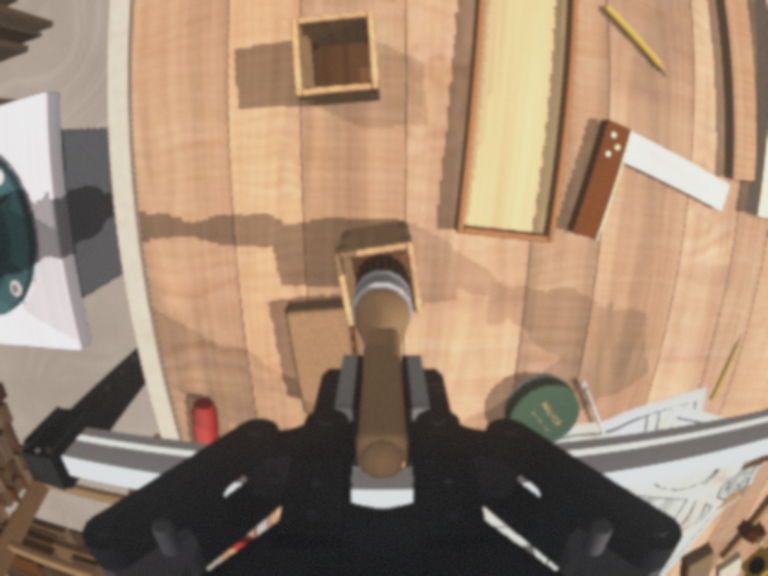

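The brush head covers the near part of the right pot; its far rim runs from (337,250) to (412,242). The grip width fell from 16 to 14 mm, so the brush has shifted a little in the fingers.

Run:
```python
from h import *
np.set_printoptions(precision=4,suppress=True)
im=get_image("wrist")
a=fw(im,337/1.5,250/1.5,.096)[:2];b=fw(im,412/1.5,242/1.5,.096)[:2];e=b-a;e1=e/np.hypot(*e);n=np.array([e1[1],-e1[0]])
print(a,b,np.hypot(*e),np.degrees(np.arctan2(*e1[::-1])),"centre",(a+b)/2+.03*n)
for u,v in((382,300),(382,308)): print("brush",fw(im,u/1.5,v/1.5,.2-.01))
# tilt of brush from side/scene depth
s=state();t=np.array(s["tcp_pos"]);print(t)
P=np.concatenate([cloud(get_image(c)).reshape(-1,3) for c in("scene","side")])
for lo,hi in((-.145,-.12),(-.12,-.09),(-.06,-.02)):
    m=(np.hypot(P[:,0]-t[0],P[:,1]-t[1])<.04)&(P[:,2]>t[2]+lo)&(P[:,2]<t[2]+hi)
    c,r=cv2.minEnclosingCircle((P[m,:2]*1000).astype(np.float32));print(lo,m.sum(),c,r)
m=(np.hypot(P[:,0]-t[0],P[:,1]-t[1])<.03)&(P[:,2]>.105)
print("zmin",np.sort(P[m,2])[:5])
```

```text
[ 0.4953 -0.014 ] [ 0.5511 -0.008 ] 0.05616808580932197 6.198315832822888 centre [ 0.5265 -0.0408]
brush [ 0.5289 -0.0189  0.19  ]
brush [ 0.5289 -0.0236  0.19  ]
[ 0.5289 -0.0164  0.2763]
-0.145 124 (533.2164916992188, -19.633251190185547) 20.51862335205078
-0.12 211 (533.2313232421875, -20.76987648010254) 21.045175552368164
-0.06 195 (532.7933349609375, -21.16888427734375) 16.807641983032227
zmin [0.1319 0.1341 0.1348 0.1352 0.1354]
```

>>> arm_command([
  {"dx": -0.22, "dy": -0.01, "dz": 0.0, "yaw": 0.0, "hand": 1.0},
  {"dx": -0.22, "dy": -0.01, "dz": 0.0, "yaw": 0.0, "hand": 1.0},
  {"dx": -0.22, "dy": -0.01, "dz": 0.2, "yaw": 0.0, "hand": 1.0},
  {"dx": -0.22, "dy": -0.01, "dz": 0.4, "yaw": 0.0, "hand": 1.0},
  {"dx": -0.22, "dy": -0.01, "dz": 0.6, "yaw": 0.0, "hand": 1.0},
  {"dx": -0.22, "dy": -0.01, "dz": 0.6, "yaw": 0.0, "hand": 1.0},
])

```text
clock: 29.0
tcp_pos: [0.5258, -0.0381, 0.2141]
eef_rot: [[0.001, 1.0, -0.006], [1.0, -0.001, 0.001], [0.001, -0.006, -1.0]]
force: [-1.1, -1.0, -1.1]
width: 0.0137
grip_force: 80.0
```

>>> arm_command([
  {"dx": 0.0, "dy": 0.0, "dz": 0.2, "yaw": 0.0, "hand": 1.0},
  {"dx": 0.0, "dy": 0.0, "dz": 0.4, "yaw": 0.0, "hand": 1.0},
  {"dx": 0.0, "dy": 0.0, "dz": 0.55, "yaw": 0.0, "hand": 1.0},
  {"dx": 0.0, "dy": 0.0, "dz": 0.61, "yaw": 0.0, "hand": 1.0},
  {"dx": 0.0, "dy": 0.0, "dz": 0.61, "yaw": 0.0, "hand": 1.0},
  {"dx": 0.0, "dy": 0.0, "dz": 0.61, "yaw": 0.0, "hand": 1.0},
])

```text
clock: 29.6
tcp_pos: [0.5287, -0.0381, 0.1562]
eef_rot: [[0.001, 1.0, 0.002], [1.0, -0.001, 0.0], [0.0, 0.002, -1.0]]
force: [-0.5, 0.1, -1.1]
width: 0.0139
grip_force: 80.0
```

>>> arm_command([
  {"dx": 0.0, "dy": 0.0, "dz": 0.03, "yaw": 0.0, "hand": 1.0},
  {"dx": 0.0, "dy": 0.0, "dz": 0.03, "yaw": 0.0, "hand": 1.0},
  {"dx": 0.0, "dy": 0.0, "dz": 0.03, "yaw": 0.0, "hand": 1.0},
])

```text
clock: 29.9
tcp_pos: [0.5281, -0.0384, 0.1526]
eef_rot: [[0.001, 1.0, 0.001], [1.0, -0.001, -0.0], [-0.0, 0.001, -1.0]]
force: [-0.4, 0.1, -1.1]
width: 0.0139
grip_force: 80.0
```

>>> arm_command([
  {"dx": 0.0, "dy": 0.0, "dz": 0.03, "yaw": 0.0, "hand": 1.0},
  {"dx": 0.0, "dy": 0.0, "dz": 0.03, "yaw": 0.0, "hand": 1.0},
  {"dx": 0.0, "dy": 0.0, "dz": 0.03, "yaw": 0.0, "hand": 1.0},
])

```text
clock: 30.2
tcp_pos: [0.5287, -0.0382, 0.1509]
eef_rot: [[0.002, 1.0, 0.002], [1.0, -0.002, -0.001], [-0.001, 0.002, -1.0]]
force: [-1.8, -1.2, 10.7]
width: 0.0138
grip_force: 81.8
```

>>> arm_command([
  {"dx": 0.0, "dy": 0.0, "dz": 0.03, "yaw": 0.0, "hand": 1.0},
  {"dx": 0.0, "dy": 0.0, "dz": 0.03, "yaw": 0.0, "hand": 1.0},
  {"dx": 0.0, "dy": 0.0, "dz": 0.03, "yaw": 0.0, "hand": 1.0},
])

```text
clock: 30.5
tcp_pos: [0.5294, -0.038, 0.1508]
eef_rot: [[0.002, 1.0, 0.003], [1.0, -0.002, -0.003], [-0.003, 0.003, -1.0]]
force: [-6.7, -0.6, 33.6]
width: 0.014
grip_force: 84.8
```

>>> arm_command([
  {"dx": 0.0, "dy": 0.0, "dz": -0.25, "yaw": 0.0, "hand": 1.0},
  {"dx": 0.0, "dy": 0.0, "dz": -0.5, "yaw": 0.0, "hand": 1.0},
  {"dx": 0.0, "dy": 0.0, "dz": -0.75, "yaw": 0.0, "hand": 1.0},
  {"dx": 0.0, "dy": 0.0, "dz": -0.75, "yaw": 0.0, "hand": 1.0},
  {"dx": 0.0, "dy": 0.0, "dz": -0.75, "yaw": 0.0, "hand": 1.0},
  {"dx": 0.0, "dy": 0.0, "dz": -0.5, "yaw": 0.0, "hand": 1.0},
  {"dx": 0.0, "dy": 0.0, "dz": -0.25, "yaw": 0.0, "hand": 1.0},
  {"dx": 0.0, "dy": 0.0, "dz": -0.04, "yaw": 0.0, "hand": 1.0},
  {"dx": 0.0, "dy": 0.0, "dz": -0.04, "yaw": 0.0, "hand": 1.0},
  {"dx": 0.0, "dy": 0.0, "dz": -0.04, "yaw": 0.0, "hand": 1.0},
])

```text
clock: 31.5
tcp_pos: [0.5267, -0.0382, 0.1487]
eef_rot: [[0.001, 1.0, -0.003], [1.0, -0.001, 0.0], [0.0, -0.003, -1.0]]
force: [0.3, -0.1, -0.7]
width: 0.014
grip_force: 80.1
```

>>> arm_command([
  {"dx": 0.0, "dy": 0.0, "dz": 0.02, "yaw": 0.0, "hand": 1.0},
  {"dx": 0.0, "dy": 0.0, "dz": 0.02, "yaw": 0.0, "hand": 1.0},
])

```text
clock: 31.7
tcp_pos: [0.5271, -0.0384, 0.1482]
eef_rot: [[0.002, 1.0, -0.002], [1.0, -0.002, -0.001], [-0.001, -0.002, -1.0]]
force: [-1.5, 0.2, 4.8]
width: 0.0142
grip_force: 80.9
```

>>> arm_command([
  {"dx": 0.0, "dy": 0.0, "dz": -0.3, "yaw": 0.0, "hand": 1.0},
  {"dx": 0.0, "dy": 0.0, "dz": -0.65, "yaw": 0.0, "hand": 1.0},
  {"dx": 0.0, "dy": 0.0, "dz": -1.0, "yaw": 0.0, "hand": 1.0},
  {"dx": 0.0, "dy": 0.0, "dz": -1.0, "yaw": 0.0, "hand": 1.0},
])

```text
clock: 32.1
tcp_pos: [0.5308, -0.038, 0.2521]
eef_rot: [[0.002, 1.0, 0.009], [1.0, -0.002, -0.0], [-0.0, 0.009, -1.0]]
force: [0.8, 0.6, -1.3]
width: 0.0139
grip_force: 80.1
```

>>> arm_command([
  {"dx": 0.4, "dy": 0.1, "dz": -0.25, "yaw": 0.0, "hand": 1.0},
  {"dx": 0.8, "dy": 0.2, "dz": -0.25, "yaw": 0.0, "hand": 1.0},
  {"dx": 1.0, "dy": 0.2, "dz": -0.25, "yaw": 0.0, "hand": 1.0},
  {"dx": 1.0, "dy": 0.2, "dz": -0.25, "yaw": 0.0, "hand": 1.0},
])

```text
clock: 32.5
tcp_pos: [0.5471, 0.0659, 0.2724]
eef_rot: [[-0.005, 1.0, -0.001], [1.0, 0.005, 0.002], [0.002, -0.001, -1.0]]
force: [-0.1, 0.6, -2.1]
width: 0.0143
grip_force: 80.1
```

>>> arm_command([
  {"dx": 0.4, "dy": 0.1, "dz": 0.0, "yaw": 0.0, "hand": 1.0},
  {"dx": 0.8, "dy": 0.2, "dz": 0.0, "yaw": 0.0, "hand": 1.0},
  {"dx": 1.0, "dy": 0.2, "dz": 0.0, "yaw": 0.0, "hand": 1.0},
  {"dx": 1.0, "dy": 0.2, "dz": 0.0, "yaw": 0.0, "hand": 1.0},
])

```text
clock: 32.9
tcp_pos: [0.5672, 0.1644, 0.2721]
eef_rot: [[-0.003, 1.0, -0.002], [1.0, 0.003, 0.001], [0.001, -0.002, -1.0]]
force: [-0.5, 0.4, -0.9]
width: 0.0139
grip_force: 80.1
```

>>> arm_command([
  {"dx": 0.4, "dy": 0.1, "dz": 0.0, "yaw": 0.0, "hand": 1.0},
  {"dx": 0.8, "dy": 0.2, "dz": 0.0, "yaw": 0.0, "hand": 1.0},
  {"dx": 1.0, "dy": 0.2, "dz": 0.0, "yaw": 0.0, "hand": 1.0},
  {"dx": 1.0, "dy": 0.2, "dz": 0.0, "yaw": 0.0, "hand": 1.0},
])

```text
clock: 33.3
tcp_pos: [0.5875, 0.2632, 0.2721]
eef_rot: [[-0.002, 1.0, -0.002], [1.0, 0.002, 0.001], [0.001, -0.002, -1.0]]
force: [0.0, 0.4, -0.6]
width: 0.0143
grip_force: 80.0
```

>>> arm_command([
  {"dx": 0.3, "dy": 0.0, "dz": 0.0, "yaw": 0.0, "hand": 1.0},
  {"dx": 0.45, "dy": 0.0, "dz": 0.0, "yaw": 0.0, "hand": 1.0},
  {"dx": 0.45, "dy": 0.0, "dz": 0.0, "yaw": 0.0, "hand": 1.0},
  {"dx": 0.45, "dy": 0.0, "dz": 0.0, "yaw": 0.0, "hand": 1.0},
  {"dx": 0.45, "dy": 0.0, "dz": 0.0, "yaw": 0.0, "hand": 1.0},
])

```text
clock: 33.8
tcp_pos: [0.5888, 0.304, 0.2729]
eef_rot: [[0.004, 1.0, -0.0], [1.0, -0.004, -0.002], [-0.002, -0.0, -1.0]]
force: [0.4, -0.5, -1.0]
width: 0.014
grip_force: 80.0
```

Run:
```python
from h import *
np.set_printoptions(precision=4,suppress=True)
im=get_image("wrist");save(im,"wr4.png")
s=state();t=np.array(s["tcp_pos"]);print(s["clock"],t,s["width"])
for n,z in(("brush_tip",t[2]-.14),("brush_grip",t[2]+.022),("block_mouth",.062)):
    for r in place_of(n,"wrist")[:2]: print(n,round(r["score"],2),np.round(r["location"]),fw(im,*r["location"],z))
P=np.concatenate([cloud(get_image(c)).reshape(-1,3) for c in("scene","side")])
for lo,hi in((-.138,-.12),(-.12,-.09),(-.06,-.02)):
    m=(np.hypot(P[:,0]-t[0],P[:,1]-t[1])<.04)&(P[:,2]>t[2]+lo)&(P[:,2]<t[2]+hi)
    c,r=cv2.minEnclosingCircle((P[m,:2]*1000).astype(np.float32));print(lo,m.sum(),c,r)
```

```text
33.85 [0.5889 0.3042 0.273 ] 0.014247940102996865
brush_grip 0.64 [253. 276.] [0.5879 0.3024 0.295 ]
brush_grip 0.49 [250. 129.] [0.5871 0.372  0.295 ]
block_mouth 0.87 [253. 128.] [0.5866 0.3459 0.062 ]
-0.138 80 (591.96923828125, 300.3617248535156) 19.546741485595703
-0.12 165 (592.2201538085938, 299.36700439453125) 20.363386154174805
-0.06 153 (590.3561401367188, 301.2561340332031) 16.469980239868164
```

View pics/wr4.png

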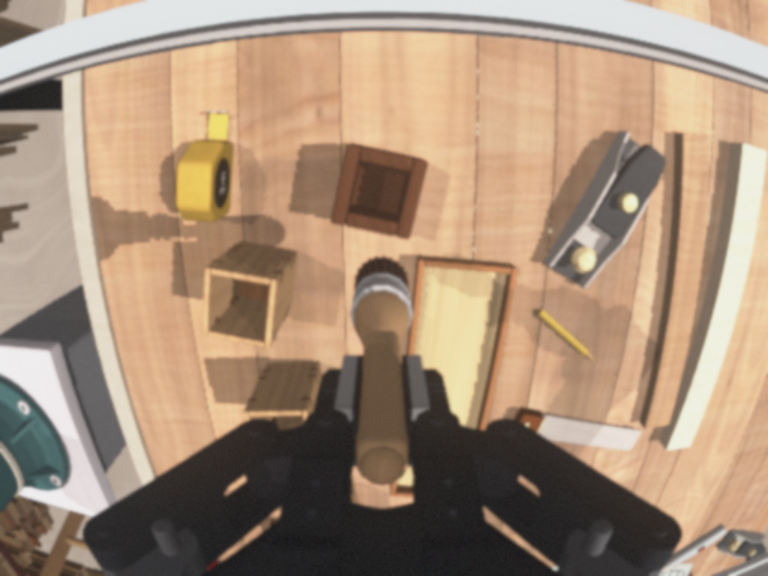

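Run:
```python
from h import *
np.set_printoptions(precision=4,suppress=True)
im=get_image("wrist")
quad(im,[(347,145),(426,160),(410,238),(333,222)],.062)
quad(im,[(360,163),(411,172),(403,222),(349,210)],.062)
print(fw(im,381/1.5,290/1.5,.205),fw(im,381/1.5,278/1.5,.135))
```

```text
c [586.1729 348.4854] sides [np.float64(63.0), np.float64(64.4), np.float64(63.6), np.float64(62.9)] ang [np.float64(-10.8), np.float64(-10.6), np.float64(-12.2), np.float64(-11.2)]
c [587.5795 348.1579] sides [np.float64(40.7), np.float64(40.8), np.float64(44.4), np.float64(38.7)] ang [np.float64(-10.1), np.float64(-8.4), np.float64(-12.9), np.float64(-13.7)]
[0.588  0.3154 0.205 ] [0.5878 0.2995 0.135 ]
```

>>> arm_command([
  {"dx": 0.25, "dy": 0.0, "dz": 0.0, "yaw": 0.0, "hand": 1.0},
  {"dx": 0.45, "dy": -0.01, "dz": 0.0, "yaw": 0.0, "hand": 1.0},
  {"dx": 0.45, "dy": -0.01, "dz": 0.2, "yaw": 0.0, "hand": 1.0},
  {"dx": 0.45, "dy": -0.01, "dz": 0.4, "yaw": 0.0, "hand": 1.0},
  {"dx": 0.45, "dy": -0.01, "dz": 0.55, "yaw": 0.0, "hand": 1.0},
  {"dx": 0.45, "dy": -0.01, "dz": 0.55, "yaw": 0.0, "hand": 1.0},
  {"dx": 0.45, "dy": -0.01, "dz": 0.55, "yaw": 0.0, "hand": 1.0},
])

```text
clock: 34.85
tcp_pos: [0.5876, 0.3515, 0.2183]
eef_rot: [[0.002, 1.0, -0.0], [1.0, -0.002, 0.0], [0.0, -0.0, -1.0]]
force: [-0.1, -0.1, -1.4]
width: 0.0138
grip_force: 80.0
```

>>> arm_command([
  {"dx": 0.0, "dy": 0.0, "dz": 0.1, "yaw": 0.0, "hand": 1.0},
  {"dx": 0.0, "dy": 0.0, "dz": 0.2, "yaw": 0.0, "hand": 1.0},
  {"dx": 0.0, "dy": 0.0, "dz": 0.3, "yaw": 0.0, "hand": 1.0},
  {"dx": 0.0, "dy": 0.0, "dz": 0.3, "yaw": 0.0, "hand": 1.0},
])

```text
clock: 35.25
tcp_pos: [0.5864, 0.3504, 0.1862]
eef_rot: [[0.001, 1.0, -0.003], [1.0, -0.001, -0.002], [-0.002, -0.003, -1.0]]
force: [-0.1, -0.6, -1.6]
width: 0.0139
grip_force: 80.0
```

>>> arm_command([
  {"dx": 0.0, "dy": 0.0, "dz": 0.1, "yaw": 0.0, "hand": 1.0},
  {"dx": 0.0, "dy": 0.0, "dz": 0.2, "yaw": 0.0, "hand": 1.0},
  {"dx": 0.0, "dy": 0.0, "dz": 0.3, "yaw": 0.0, "hand": 1.0},
  {"dx": 0.0, "dy": 0.0, "dz": 0.32, "yaw": 0.0, "hand": 1.0},
  {"dx": 0.0, "dy": 0.0, "dz": 0.32, "yaw": 0.0, "hand": 1.0},
])

```text
clock: 35.75
tcp_pos: [0.5871, 0.3513, 0.1554]
eef_rot: [[0.001, 1.0, -0.001], [1.0, -0.001, -0.001], [-0.001, -0.001, -1.0]]
force: [-0.1, -0.2, -1.3]
width: 0.0136
grip_force: 80.0
```

>>> arm_command([
  {"dx": 0.0, "dy": 0.0, "dz": 0.0, "yaw": 0.0, "hand": 0.8},
  {"dx": 0.0, "dy": 0.0, "dz": 0.0, "yaw": 0.0, "hand": 0.6},
  {"dx": 0.0, "dy": 0.0, "dz": 0.0, "yaw": 0.0, "hand": 0.3},
  {"dx": 0.0, "dy": 0.0, "dz": 0.0, "yaw": 0.0, "hand": 0.0},
  {"dx": 0.0, "dy": 0.0, "dz": 0.0, "yaw": 0.0, "hand": 0.0},
  {"dx": 0.0, "dy": 0.0, "dz": -0.3, "yaw": 0.0, "hand": 0.0},
  {"dx": 0.0, "dy": 0.0, "dz": -0.6, "yaw": 0.0, "hand": 0.0},
  {"dx": 0.0, "dy": 0.0, "dz": -1.0, "yaw": 0.0, "hand": 0.0},
  {"dx": 0.0, "dy": 0.0, "dz": -1.0, "yaw": 0.0, "hand": 0.0},
])

```text
clock: 36.65
tcp_pos: [0.5901, 0.3547, 0.2629]
eef_rot: [[0.001, 1.0, 0.009], [1.0, -0.002, 0.007], [0.007, 0.009, -1.0]]
force: [1.6, 0.3, 0.9]
width: 0.0855
grip_force: 0.0
```

Run:
```python
from h import *
from t import rects
np.set_printoptions(precision=4,suppress=True)
im=get_image("wrist");save(im,"wr5.png")
for n,z in(("brush_tip",.012),("brush_grip",.174),("block_mouth",.062),("pot_left_mid",.048),("pot_centre_mid",.048),("pot_right_mid",.048),("tray_floor",.006)):
    for r in place_of(n,"wrist")[:2]: print(n,round(r["score"],2),np.round(r["location"]),fw(im,*r["location"],z))
rects([("brush",.588,.346,.03,.19,.22),("L",.475,.26,.06,.088,.102),("C",.498,.132,.055,.088,.102),("R",.528,-.04,.055,.088,.102)])
```

```text
brush_tip 0.58 [250. 165.] [0.5857 0.344  0.012 ]
brush_grip 0.81 [249. 202.] [0.5861 0.3501 0.174 ]
block_mouth 0.7 [250. 174.] [0.5861 0.3444 0.062 ]
pot_left_mid 0.79 [169. 230.] [0.475  0.2625 0.048 ]
pot_centre_mid 0.78 [192. 304.] [0.4952 0.1324 0.048 ]
tray_floor 0.96 [296. 295.] [0.6617 0.1181 0.006 ]
brush 33 c [590.1 345.6] size [22.8 13.7] ang 73.9 zmax 0.205
L 211 c [472.4 259.5] size [71.3 69.2] ang 75.2 zmax 0.1
C 240 c [498.2 132.7] size [67.7 65.1] ang 3.1 zmax 0.099
R 87 c [530.4 -38.1] size [67.8 56.8] ang 9.9 zmax 0.097
```

View pics/wr5.png

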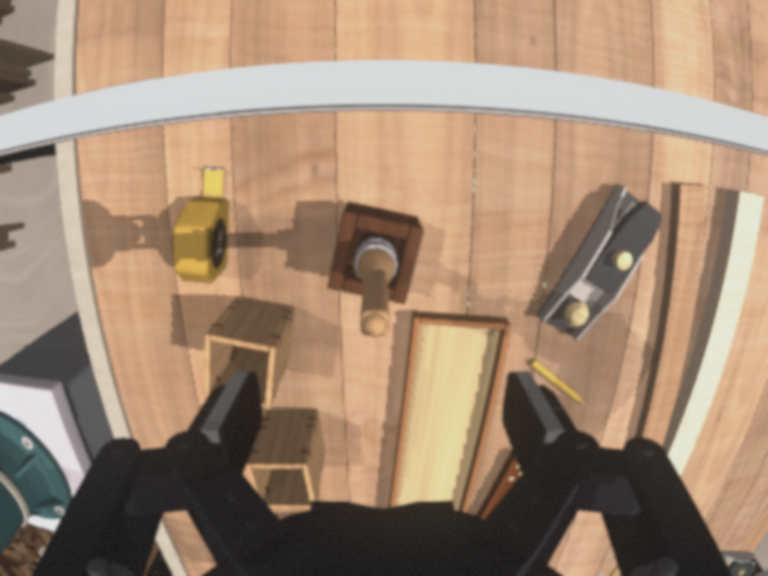

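Brush stands in its block (head at (375,322), ring inside the well). Next I'll fly to an overview pose to measure tray and pots.

>>> arm_command([
  {"dx": -0.3, "dy": 0.0, "dz": -0.37, "yaw": 0.0, "hand": 0.0},
  {"dx": -0.6, "dy": -0.2, "dz": -0.37, "yaw": 0.0, "hand": 0.0},
  {"dx": -1.0, "dy": -0.3, "dz": -0.37, "yaw": 0.0, "hand": 0.0},
  {"dx": -1.0, "dy": -0.3, "dz": -0.37, "yaw": 0.0, "hand": 0.0},
  {"dx": -1.0, "dy": -0.3, "dz": -0.37, "yaw": 0.0, "hand": 0.0},
])

```text
clock: 37.65
tcp_pos: [0.5575, 0.2503, 0.2932]
eef_rot: [[0.004, 1.0, 0.0], [1.0, -0.004, -0.0], [-0.0, 0.0, -1.0]]
force: [-0.3, 1.0, 0.3]
width: 0.0857
grip_force: 0.0
```

>>> arm_command([
  {"dx": -0.3, "dy": 0.0, "dz": 0.0, "yaw": 0.0, "hand": 0.0},
  {"dx": -0.6, "dy": 0.0, "dz": 0.0, "yaw": 0.0, "hand": 0.0},
  {"dx": -0.6, "dy": 0.0, "dz": 0.0, "yaw": 0.0, "hand": 0.0},
  {"dx": -0.6, "dy": 0.0, "dz": 0.0, "yaw": 0.0, "hand": 0.0},
])

```text
clock: 38.05
tcp_pos: [0.5576, 0.1925, 0.2932]
eef_rot: [[0.002, 1.0, 0.0], [1.0, -0.002, 0.001], [0.001, 0.0, -1.0]]
force: [-0.6, 0.1, 0.0]
width: 0.0857
grip_force: 0.0
```

```bash
cat > ov.py <<'E'
from h import *
from t import rects
import sys
np.set_printoptions(precision=4,suppress=True)
im=get_image("wrist");save(im,sys.argv[1]);print(state()["tcp_pos"],state()["clock"])
hsv=cv2.cvtColor(im["frame"],cv2.COLOR_RGB2HSV)
v,u=np.mgrid[:384,:512];W=np.array([[fw(im,a,b,.006)[:2] if 1 else 0 for a in range(0,512,2)] for b in range(0,384,2)])
near=(abs(W[...,0]-.66)<.03)&(abs(W[...,1]-.125)<.1);s=hsv[::2,::2][near];print("floor hsv",np.median(s,0))
m=np.zeros(hsv.shape[:2],np.uint8);md=np.median(s,0);d=np.abs(hsv.astype(int)-md);m[(d[...,0]<5)&(d[...,1]<35)&(d[...,2]<50)]=255
m=cv2.morphologyEx(m,cv2.MORPH_OPEN,np.ones((3,3)));cv2.imwrite("pics/mask.png",m)
g=(m[::2,::2]>0)&(abs(W[...,0]-.66)<.08)&(abs(W[...,1]-.125)<.2)
n,l,st,_=cv2.connectedComponentsWithStats(g.astype(np.uint8));k=1+np.argmax(st[1:,4]);q=W[l==k]
print(cv2.minAreaRect((q*1000).astype(np.float32)),len(q))
for nme,z in(("pot_left_mid",.048),("pot_right_mid",.048),("tray_floor",.006)):
    for r in place_of(nme,"wrist")[:4]: print(nme,round(r["score"],2),np.round(r["location"]),fw(im,*r["location"],z))
rects([("L",.475,.26,.06,.088,.102),("C",.498,.132,.055,.088,.102),("R",.528,-.04,.055,.088,.102),("tape",.445,.325,.075,.045,.075)])
E
python3 ov.py ov1.png
```

```text
[0.5574 0.1936 0.2934] 38.1
floor hsv [ 20.  84. 226.]
((652.9357299804688, 127.34239196777344), (282.38140869140625, 70.3916015625), 85.24452209472656) 1800
pot_left_mid 0.6 [192. 106.] [0.4766 0.2617 0.048 ]
pot_right_mid 0.71 [236. 298.] [ 0.5275 -0.0402  0.048 ]
tray_floor 0.77 [319. 194.] [0.6579 0.1261 0.006 ]
L 208 c [476.2 260.2] size [66.7 66.5] ang 80.5 zmax 0.099
C 143 c [521.8 108.8] size [64.2 59.9] ang 4.3 zmax 0.1
R 80 c [530.  -38.4] size [71.6 56.5] ang 9.9 zmax 0.098
tape 244 c [446.8 327.3] size [ 74.5 133.8] ang 25.4 zmax 0.075
```

View pics/ov1.png

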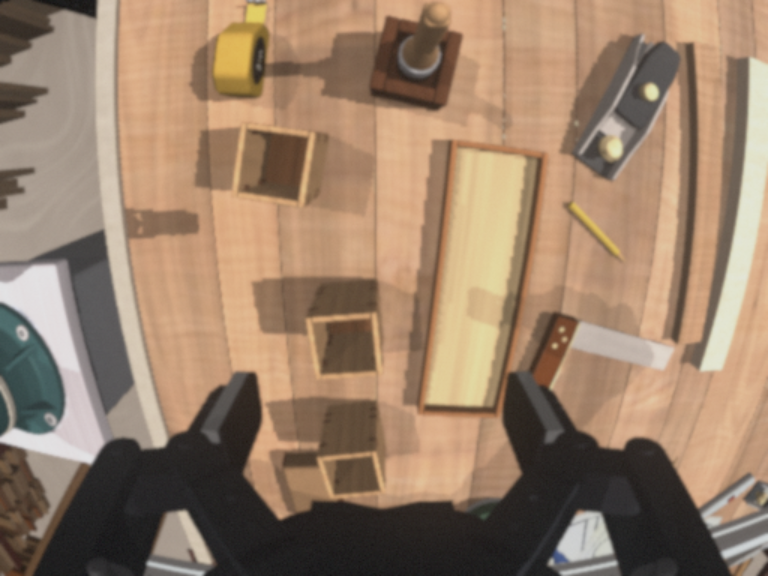

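The centre pot has just been knocked and is now at (345,345), toward the tray; the left pot is at (276,165), the right pot at (352,475) and the tray centre at (480,280).

```bash
cat > q.py <<'E'
from h import *
np.set_printoptions(precision=1,suppress=True)
im=get_image("wrist")
for n,C,z in(("L",[(243,123),(321,132),(306,206),(234,192)],.096),("C",[(307,316),(376,313),(381,376),(318,378)],.096),("R",[(318,459),(378,453),(386,492),(330,498)],.096),("tray outer",[(452,142),(545,153),(502,414),(419,411)],.022),("tray in top",[(459,149),(537,158),(497,408),(426,405)],.022),("block",[(391,17),(463,32),(446,107),(371,94)],.062)):
    print(n);quad(im,C,z)
# tray rim by depth clouds
for c in("scene","side"):
    P=cloud(get_image(c)).reshape(-1,3);m=(abs(P[:,0]-.66)<.09)&(abs(P[:,1]-.125)<.19)&(P[:,2]>.013)&(P[:,2]<.026)
    q=P[m];print(c,m.sum())
    for y in(.02,.07,.12,.17,.22):
        a=q[abs(q[:,1]-y)<.02][:,0]*1000;print(y,len(a),np.percentile(a,[2,98]) if len(a) else "",end=" | ")
E
python3 q.py
```

```text
L
c [474.9 260.7] sides [np.float64(61.9), np.float64(58.2), np.float64(59.4), np.float64(54.9)] ang [np.float64(-9.4), np.float64(-12.7), np.float64(-12.5), np.float64(-10.2)]
C
c [526.1 106.9] sides [np.float64(57.5), np.float64(59.7), np.float64(55.7), np.float64(59.6)] ang [np.float64(3.0), np.float64(4.0), np.float64(2.9), np.float64(5.7)]
R
c [528.1 -41.7] sides [np.float64(60.1), np.float64(55.3), np.float64(60.1), np.float64(56.6)] ang [np.float64(9.1), np.float64(8.5), np.float64(10.4), np.float64(8.6)]
tray outer
c [656.9 129.9] sides [np.float64(91.4), np.float64(289.3), np.float64(96.9), np.float64(287.3)] ang [np.float64(-3.4), np.float64(-3.4), np.float64(-4.6), np.float64(-4.5)]
tray in top
c [656.7 131.2] sides [np.float64(76.7), np.float64(275.1), np.float64(82.3), np.float64(272.9)] ang [np.float64(-3.3), np.float64(-3.4), np.float64(-4.9), np.float64(-4.5)]
block
c [586.2 343.9] sides [np.float64(60.6), np.float64(67.6), np.float64(62.4), np.float64(69.1)] ang [np.float64(-10.5), np.float64(-12.1), np.float64(-9.1), np.float64(-13.6)]
scene 382
0.02 0  | 0.07 0  | 0.12 8 [610.8 706. ] | 0.17 36 [612.5 709.9] | 0.22 26 [617.7 713.8] | side 692
0.02 126 [600.8 749.3] | 0.07 94 [604.1 749.1] | 0.12 72 [608.2 709.5] | 0.17 70 [611.2 714.4] | 0.22 65 [614.8 720.2] |
```

>>> arm_command([
  {"dx": 0.2, "dy": -0.3, "dz": 0.0, "yaw": 0.03, "hand": 0.0},
  {"dx": 0.5, "dy": -0.6, "dz": 0.0, "yaw": 0.07, "hand": 0.0},
  {"dx": 0.68, "dy": -0.82, "dz": 0.0, "yaw": 0.095, "hand": 0.0},
  {"dx": 0.68, "dy": -0.82, "dz": 0.3, "yaw": 0.095, "hand": 0.0},
  {"dx": 0.68, "dy": -0.82, "dz": 0.7, "yaw": 0.095, "hand": 0.0},
  {"dx": 0.68, "dy": -0.82, "dz": 1.0, "yaw": 0.095, "hand": 0.0},
  {"dx": 0.68, "dy": -0.82, "dz": 1.0, "yaw": 0.095, "hand": 0.0},
  {"dx": 0.68, "dy": -0.82, "dz": 1.0, "yaw": 0.095, "hand": 0.0},
])

```text
clock: 39.3
tcp_pos: [0.4754, 0.2601, 0.1936]
eef_rot: [[0.199, 0.98, -0.0], [0.98, -0.199, 0.0], [0.0, -0.0, -1.0]]
force: [0.4, -0.3, -0.2]
width: 0.0853
grip_force: 0.0
```

```bash
cat > p.py <<'E'
from h import *
import sys
np.set_printoptions(precision=4,suppress=True)
im=get_image("wrist");s=state();print(s["tcp_pos"],np.array(s["eef_rot"])[:2,0])
for r in place_of("pot_left_mid","wrist")[:4]: print("pot",round(r["score"],2),np.round(r["location"]),fw(im,*r["location"],.048))
E
python3 p.py; python3 t.py|head -1
```

```text
[0.4761 0.2606 0.1945] [0.199 0.98 ]
pot 0.81 [249. 176.] [0.4702 0.2624 0.048 ]
L 248 c [473.3 260.4] size [67.6 73.9] ang 77.5 zmax 0.1
```

Down to grip height and close.

>>> arm_command([
  {"dx": 0.0, "dy": 0.0, "dz": 0.3, "yaw": 0.0, "hand": 0.0},
  {"dx": 0.0, "dy": 0.0, "dz": 0.6, "yaw": 0.0, "hand": 0.0},
  {"dx": 0.0, "dy": 0.0, "dz": 0.9, "yaw": 0.0, "hand": 0.0},
  {"dx": 0.0, "dy": 0.0, "dz": 0.9, "yaw": 0.0, "hand": 0.0},
])

```text
clock: 39.9
tcp_pos: [0.474, 0.2584, 0.1014]
eef_rot: [[0.199, 0.98, -0.004], [0.98, -0.199, -0.003], [-0.004, -0.003, -1.0]]
force: [-0.1, -0.7, 0.7]
width: 0.0852
grip_force: 0.0
```

>>> arm_command([
  {"dx": 0.0, "dy": 0.0, "dz": 0.2, "yaw": 0.0, "hand": 0.0},
  {"dx": 0.0, "dy": 0.0, "dz": 0.35, "yaw": 0.0, "hand": 0.0},
  {"dx": 0.0, "dy": 0.0, "dz": 0.35, "yaw": 0.0, "hand": 0.3},
  {"dx": 0.0, "dy": 0.0, "dz": 0.35, "yaw": 0.0, "hand": 0.6},
  {"dx": 0.0, "dy": 0.0, "dz": 0.35, "yaw": 0.0, "hand": 1.0},
  {"dx": 0.0, "dy": 0.0, "dz": 0.35, "yaw": 0.0, "hand": 1.0},
  {"dx": 0.0, "dy": 0.0, "dz": 0.35, "yaw": 0.0, "hand": 1.0},
  {"dx": 0.0, "dy": 0.0, "dz": 0.35, "yaw": 0.0, "hand": 1.0},
], squeeze=60)

```text
clock: 40.7
tcp_pos: [0.4757, 0.2605, 0.0701]
eef_rot: [[0.199, 0.98, 0.002], [0.98, -0.199, 0.001], [0.001, 0.002, -1.0]]
force: [-2.8, 0.4, 8.5]
width: 0.0589
grip_force: 65.1
```

>>> arm_command([
  {"dx": 0.0, "dy": 0.0, "dz": -0.2, "yaw": -0.02, "hand": 1.0},
  {"dx": 0.0, "dy": 0.0, "dz": -0.4, "yaw": -0.04, "hand": 1.0},
  {"dx": 0.0, "dy": 0.0, "dz": -0.6, "yaw": -0.095, "hand": 1.0},
  {"dx": 0.0, "dy": 0.0, "dz": -0.6, "yaw": -0.095, "hand": 1.0},
  {"dx": 0.0, "dy": 0.0, "dz": -0.6, "yaw": -0.095, "hand": 1.0},
  {"dx": 0.0, "dy": 0.0, "dz": -0.6, "yaw": -0.095, "hand": 1.0},
])

```text
clock: 41.3
tcp_pos: [0.4749, 0.2589, 0.1275]
eef_rot: [[0.003, 1.0, -0.001], [1.0, -0.003, -0.001], [-0.001, -0.001, -1.0]]
force: [-0.2, 0.2, -2.8]
width: 0.0591
grip_force: 66.1
```

>>> arm_command([
  {"dx": -0.3, "dy": 0.1, "dz": 0.0, "yaw": 0.0, "hand": 1.0},
  {"dx": -0.48, "dy": 0.5, "dz": 0.0, "yaw": 0.0, "hand": 1.0},
  {"dx": -0.48, "dy": 0.9, "dz": 0.0, "yaw": 0.0, "hand": 1.0},
  {"dx": -0.48, "dy": 0.9, "dz": 0.0, "yaw": 0.0, "hand": 1.0},
])

```text
clock: 41.7
tcp_pos: [0.5722, 0.2096, 0.1274]
eef_rot: [[0.01, 1.0, 0.006], [1.0, -0.01, 0.001], [0.001, 0.006, -1.0]]
force: [0.5, 0.5, -1.4]
width: 0.0589
grip_force: 66.1
```

>>> arm_command([
  {"dx": 0.0, "dy": 0.4, "dz": 0.0, "yaw": 0.035, "hand": 1.0},
  {"dx": 0.0, "dy": 0.8, "dz": 0.0, "yaw": 0.035, "hand": 1.0},
  {"dx": 0.0, "dy": 1.0, "dz": 0.0, "yaw": 0.035, "hand": 1.0},
  {"dx": 0.0, "dy": 1.0, "dz": 0.0, "yaw": 0.035, "hand": 1.0},
  {"dx": 0.0, "dy": 1.0, "dz": 0.0, "yaw": 0.035, "hand": 1.0},
])

```text
clock: 42.2
tcp_pos: [0.6638, 0.2114, 0.1265]
eef_rot: [[0.075, 0.997, -0.003], [0.997, -0.075, -0.001], [-0.001, -0.003, -1.0]]
force: [-0.5, 0.4, -2.6]
width: 0.0588
grip_force: 66.3
```

```bash
cat > pt.py <<'E'
from h import *
np.set_printoptions(precision=4,suppress=True)
s=state();t=np.array(s["tcp_pos"]);print(t,s["width"],np.array(s["eef_rot"])[:2,0],s["clock"])
for c in("side","scene"):
    P=cloud(get_image(c)).reshape(-1,3)
    m=(abs(P[:,0]-.66)<.09)&(abs(P[:,1]-t[1])<.025)&(P[:,2]>.013)&(P[:,2]<.026)
    a=P[m][:,0]*1000;print(c,"rim x at pot y",len(a),np.percentile(a,[2,98]) if len(a)>4 else "")
    m=(abs(P[:,0]-t[0])<.06)&(abs(P[:,1]-t[1])<.05)&(P[:,2]>t[2]-.06)&(P[:,2]<t[2]-.01)
    a=P[m]*1000
    if len(a)>4: print("pot body",len(a),np.percentile(a,[2,98],axis=0)[:,:2].ravel())
E
python3 pt.py
```

```text
[0.6638 0.2114 0.1265] 0.0587846936087222 [0.0751 0.9972] 42.2
side rim x at pot y 44 [705.0627 718.5951]
pot body 256 [672.2414 182.7712 698.4745 242.9717]
scene rim x at pot y 36 [616.0041 714.1142]
pot body 295 [629.7131 177.7415 689.0877 229.6465]
```

>>> arm_command([
  {"dx": 0.0, "dy": 0.02, "dz": 0.15, "yaw": 0.0, "hand": 1.0},
  {"dx": 0.0, "dy": 0.02, "dz": 0.3, "yaw": 0.0, "hand": 1.0},
  {"dx": 0.0, "dy": 0.02, "dz": 0.42, "yaw": 0.0, "hand": 1.0},
  {"dx": 0.0, "dy": 0.02, "dz": 0.48, "yaw": 0.0, "hand": 1.0},
  {"dx": 0.0, "dy": 0.02, "dz": 0.52, "yaw": 0.0, "hand": 1.0},
  {"dx": 0.0, "dy": 0.02, "dz": 0.52, "yaw": 0.0, "hand": 1.0},
])

```text
clock: 42.9
tcp_pos: [0.667, 0.2115, 0.0765]
eef_rot: [[0.074, 0.997, -0.0], [0.997, -0.074, -0.0], [-0.0, -0.0, -1.0]]
force: [0.9, -0.2, -2.3]
width: 0.0586
grip_force: 66.2
```

>>> arm_command([
  {"dx": 0.0, "dy": 0.0, "dz": 0.01, "yaw": 0.0, "hand": 0.8},
  {"dx": 0.0, "dy": 0.0, "dz": 0.01, "yaw": 0.0, "hand": 0.5},
  {"dx": 0.0, "dy": 0.0, "dz": 0.01, "yaw": 0.0, "hand": 0.2},
  {"dx": 0.0, "dy": 0.0, "dz": 0.01, "yaw": 0.0, "hand": 0.0},
  {"dx": 0.0, "dy": 0.0, "dz": 0.01, "yaw": 0.0, "hand": 0.0},
  {"dx": 0.0, "dy": 0.0, "dz": -0.3, "yaw": 0.0, "hand": 0.0},
  {"dx": 0.0, "dy": 0.0, "dz": -0.7, "yaw": 0.0, "hand": 0.0},
  {"dx": 0.0, "dy": 0.0, "dz": -1.0, "yaw": 0.0, "hand": 0.0},
  {"dx": 0.0, "dy": 0.0, "dz": -1.0, "yaw": -0.036, "hand": 0.0},
  {"dx": 0.0, "dy": 0.0, "dz": -1.0, "yaw": -0.036, "hand": 0.0},
])

```text
clock: 43.9
tcp_pos: [0.6681, 0.2115, 0.1776]
eef_rot: [[-0.0, 1.0, 0.002], [1.0, 0.0, 0.001], [0.001, 0.002, -1.0]]
force: [-0.2, -0.0, -0.2]
width: 0.0853
grip_force: 0.0
```

>>> arm_command([
  {"dx": -0.3, "dy": -0.4, "dz": -0.3, "yaw": 0.0, "hand": 0.0},
  {"dx": -0.6, "dy": -0.8, "dz": -0.6, "yaw": 0.0, "hand": 0.0},
  {"dx": -0.6, "dy": -1.0, "dz": -1.0, "yaw": 0.0, "hand": 0.0},
  {"dx": -0.6, "dy": -1.0, "dz": -1.0, "yaw": 0.0, "hand": 0.0},
  {"dx": -0.6, "dy": -1.0, "dz": -1.0, "yaw": 0.0, "hand": 0.0},
])

```text
clock: 44.4
tcp_pos: [0.5674, 0.1512, 0.2774]
eef_rot: [[0.0, 1.0, 0.003], [1.0, -0.0, 0.0], [0.0, 0.003, -1.0]]
force: [0.8, -0.8, -0.4]
width: 0.0856
grip_force: 0.0
```

```bash
cat > ov2.py <<'E'
from h import *
from t import rects
import sys
np.set_printoptions(precision=4,suppress=True)
im=get_image("wrist");s=state();print(s["tcp_pos"],s["clock"]);save(im,sys.argv[1])
for r in place_of("pot_left_mid","wrist")[:5]: print("pot",round(r["score"],2),np.round(r["location"]),fw(im,*r["location"],.048),"intray",fw(im,*r["location"],.054))
rects([("tL",.6645,.212,.055,.094,.108),("C",.525,.107,.05,.088,.102),("R",.529,-.04,.055,.088,.102),("t0",.6585,.129,.05,.094,.108)])
E
python3 ov2.py ov2.png
```

```text
[0.5675 0.1511 0.2761] 44.45
pot 0.85 [333. 110.] [0.6664 0.2162 0.048 ] intray [0.6648 0.2165 0.054 ]
tL 238 c [666.2 210.3] size [66.8 69.7] ang 86.0 zmax 0.106
C 264 c [528.3 106.7] size [69.9 65.4] ang 4.3 zmax 0.099
R 85 c [529.3 -38.3] size [71.6 56.8] ang 10.0 zmax 0.099
t0 few 2
```

View pics/ov2.png

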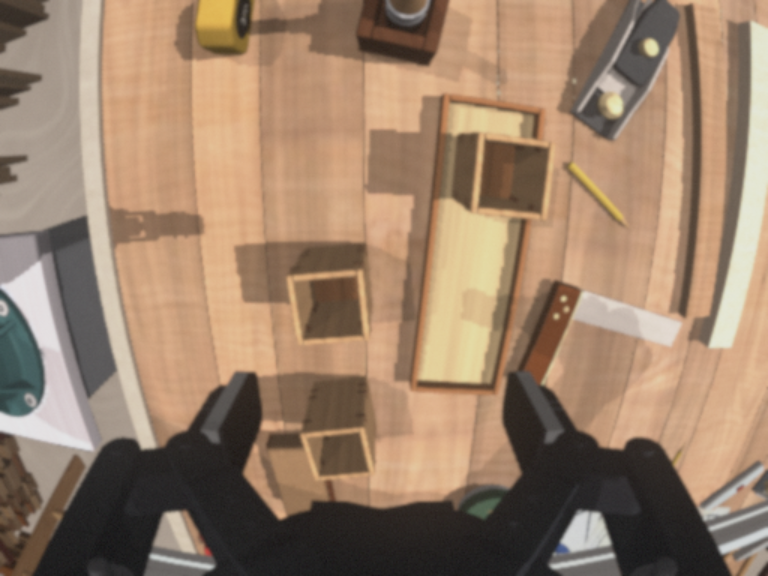

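The left pot stands square in the tray at (512,178); the centre pot is at (330,307), the right one at (338,455). Next is the centre pot.

>>> arm_command([
  {"dx": -0.2, "dy": -0.2, "dz": 0.0, "yaw": -0.033, "hand": 0.0},
  {"dx": -0.45, "dy": -0.41, "dz": 0.0, "yaw": -0.033, "hand": 0.0},
  {"dx": -0.45, "dy": -0.41, "dz": 0.3, "yaw": -0.033, "hand": 0.0},
  {"dx": -0.45, "dy": -0.41, "dz": 0.7, "yaw": -0.033, "hand": 0.0},
  {"dx": -0.45, "dy": -0.41, "dz": 1.0, "yaw": -0.033, "hand": 0.0},
  {"dx": -0.45, "dy": -0.41, "dz": 1.0, "yaw": -0.033, "hand": 0.0},
  {"dx": -0.45, "dy": -0.41, "dz": 1.0, "yaw": -0.033, "hand": 0.0},
])

```text
clock: 45.3
tcp_pos: [0.5263, 0.1067, 0.1755]
eef_rot: [[-0.07, 0.998, -0.002], [0.998, 0.07, 0.0], [0.001, -0.002, -1.0]]
force: [-0.6, 0.2, -0.4]
width: 0.0853
grip_force: 0.0
```

>>> arm_command([
  {"dx": 0.0, "dy": 0.0, "dz": 0.3, "yaw": 0.0, "hand": 0.0},
  {"dx": 0.0, "dy": 0.0, "dz": 0.6, "yaw": 0.0, "hand": 0.0},
  {"dx": 0.0, "dy": 0.0, "dz": 0.8, "yaw": 0.0, "hand": 0.0},
  {"dx": 0.0, "dy": 0.0, "dz": 0.8, "yaw": 0.0, "hand": 0.0},
])

```text
clock: 45.7
tcp_pos: [0.5263, 0.1063, 0.0956]
eef_rot: [[-0.07, 0.998, -0.002], [0.998, 0.07, -0.0], [-0.0, -0.002, -1.0]]
force: [-0.1, -0.4, 0.2]
width: 0.0854
grip_force: 0.0
```

>>> arm_command([
  {"dx": 0.0, "dy": 0.0, "dz": 0.15, "yaw": 0.0, "hand": 0.0},
  {"dx": 0.0, "dy": 0.0, "dz": 0.28, "yaw": 0.0, "hand": 0.0},
  {"dx": 0.0, "dy": 0.0, "dz": 0.28, "yaw": 0.0, "hand": 0.3},
  {"dx": 0.0, "dy": 0.0, "dz": 0.28, "yaw": 0.0, "hand": 0.6},
  {"dx": 0.0, "dy": 0.0, "dz": 0.28, "yaw": 0.0, "hand": 1.0},
  {"dx": 0.0, "dy": 0.0, "dz": 0.28, "yaw": 0.0, "hand": 1.0},
  {"dx": 0.0, "dy": 0.0, "dz": 0.28, "yaw": 0.0, "hand": 1.0},
  {"dx": 0.0, "dy": 0.0, "dz": 0.28, "yaw": 0.0, "hand": 1.0},
])

```text
clock: 46.5
tcp_pos: [0.5266, 0.1065, 0.0693]
eef_rot: [[-0.07, 0.998, 0.001], [0.998, 0.07, 0.0], [0.0, 0.001, -1.0]]
force: [-1.8, -0.2, 6.2]
width: 0.0592
grip_force: 65.3
```

>>> arm_command([
  {"dx": 0.0, "dy": 0.0, "dz": -0.2, "yaw": 0.0, "hand": 1.0},
  {"dx": 0.0, "dy": 0.0, "dz": -0.4, "yaw": 0.02, "hand": 1.0},
  {"dx": 0.0, "dy": 0.0, "dz": -0.6, "yaw": 0.033, "hand": 1.0},
  {"dx": 0.0, "dy": 0.0, "dz": -0.6, "yaw": 0.033, "hand": 1.0},
  {"dx": 0.0, "dy": 0.0, "dz": -0.6, "yaw": 0.033, "hand": 1.0},
])

```text
clock: 47.0
tcp_pos: [0.5263, 0.1059, 0.1282]
eef_rot: [[-0.001, 1.0, 0.001], [1.0, 0.001, -0.0], [-0.0, 0.001, -1.0]]
force: [-0.2, 0.1, -3.2]
width: 0.059
grip_force: 66.0
```

>>> arm_command([
  {"dx": 0.1, "dy": 0.4, "dz": 0.0, "yaw": 0.0, "hand": 1.0},
  {"dx": 0.2, "dy": 0.8, "dz": 0.0, "yaw": 0.0, "hand": 1.0},
  {"dx": 0.2, "dy": 1.0, "dz": 0.0, "yaw": 0.0, "hand": 1.0},
  {"dx": 0.2, "dy": 1.0, "dz": 0.0, "yaw": 0.0, "hand": 1.0},
])

```text
clock: 47.4
tcp_pos: [0.6295, 0.126, 0.1267]
eef_rot: [[0.001, 1.0, 0.002], [1.0, -0.001, 0.001], [0.001, 0.002, -1.0]]
force: [-0.4, -1.0, -1.8]
width: 0.0587
grip_force: 66.0
```

>>> arm_command([
  {"dx": 0.0, "dy": 0.33, "dz": 0.0, "yaw": 0.036, "hand": 1.0},
  {"dx": 0.0, "dy": 0.33, "dz": 0.0, "yaw": 0.036, "hand": 1.0},
  {"dx": 0.0, "dy": 0.33, "dz": 0.0, "yaw": 0.036, "hand": 1.0},
  {"dx": 0.0, "dy": 0.33, "dz": 0.2, "yaw": 0.036, "hand": 1.0},
  {"dx": 0.0, "dy": 0.33, "dz": 0.2, "yaw": 0.036, "hand": 1.0},
])

```text
clock: 47.9
tcp_pos: [0.6552, 0.1252, 0.1052]
eef_rot: [[0.073, 0.997, -0.008], [0.997, -0.073, -0.003], [-0.003, -0.008, -1.0]]
force: [-1.0, -0.6, -3.4]
width: 0.0585
grip_force: 66.0
```

```bash
python3 pt.py
```

```text
[0.6552 0.1252 0.1052] 0.05849900481080934 [0.0733 0.9973] 47.9
side rim x at pot y 43 [698.8024 718.8828]
pot body 261 [646.5181  97.3282 691.6009 158.5238]
scene rim x at pot y 17 [610.5456 706.7268]
pot body 335 [624.3564  92.8207 682.9092 149.1164]
```

>>> arm_command([
  {"dx": 0.0, "dy": 0.0, "dz": 0.12, "yaw": 0.0, "hand": 1.0},
  {"dx": 0.0, "dy": 0.0, "dz": 0.22, "yaw": 0.0, "hand": 1.0},
  {"dx": 0.0, "dy": 0.0, "dz": 0.28, "yaw": 0.0, "hand": 1.0},
  {"dx": 0.0, "dy": 0.0, "dz": 0.31, "yaw": 0.0, "hand": 1.0},
  {"dx": 0.0, "dy": 0.0, "dz": 0.31, "yaw": 0.0, "hand": 1.0},
])

```text
clock: 48.5
tcp_pos: [0.6589, 0.1262, 0.0766]
eef_rot: [[0.075, 0.997, -0.001], [0.997, -0.075, -0.0], [-0.0, -0.001, -1.0]]
force: [0.1, -0.2, -2.4]
width: 0.0593
grip_force: 66.1
```

>>> arm_command([
  {"dx": 0.0, "dy": 0.0, "dz": 0.01, "yaw": 0.0, "hand": 0.9},
  {"dx": 0.0, "dy": 0.0, "dz": 0.01, "yaw": 0.0, "hand": 0.5},
  {"dx": 0.0, "dy": 0.0, "dz": 0.01, "yaw": 0.0, "hand": 0.2},
  {"dx": 0.0, "dy": 0.0, "dz": 0.01, "yaw": 0.0, "hand": 0.0},
  {"dx": 0.0, "dy": 0.0, "dz": 0.01, "yaw": 0.0, "hand": 0.0},
  {"dx": 0.0, "dy": 0.0, "dz": -0.3, "yaw": 0.0, "hand": 0.0},
  {"dx": 0.0, "dy": 0.0, "dz": -0.7, "yaw": 0.0, "hand": 0.0},
  {"dx": 0.0, "dy": 0.0, "dz": -1.0, "yaw": 0.0, "hand": 0.0},
  {"dx": 0.0, "dy": 0.0, "dz": -1.0, "yaw": -0.036, "hand": 0.0},
  {"dx": 0.0, "dy": 0.0, "dz": -1.0, "yaw": -0.036, "hand": 0.0},
])

```text
clock: 49.5
tcp_pos: [0.6601, 0.1265, 0.1789]
eef_rot: [[-0.001, 1.0, 0.003], [1.0, 0.001, 0.001], [0.001, 0.003, -1.0]]
force: [-0.1, 0.5, -1.0]
width: 0.0851
grip_force: 0.0
```

>>> arm_command([
  {"dx": -0.4, "dy": -0.4, "dz": -0.3, "yaw": 0.0, "hand": 0.0},
  {"dx": -0.8, "dy": -0.8, "dz": -0.6, "yaw": 0.0, "hand": 0.0},
  {"dx": -1.0, "dy": -1.0, "dz": -1.0, "yaw": 0.0, "hand": 0.0},
  {"dx": -1.0, "dy": -1.0, "dz": -1.0, "yaw": 0.0, "hand": 0.0},
  {"dx": -1.0, "dy": -1.0, "dz": -1.0, "yaw": 0.0, "hand": 0.0},
])

```text
clock: 50.0
tcp_pos: [0.5587, 0.0236, 0.279]
eef_rot: [[0.005, 1.0, 0.002], [1.0, -0.005, -0.002], [-0.002, 0.002, -1.0]]
force: [0.4, 1.0, 0.7]
width: 0.0853
grip_force: 0.0
```

```bash
python3 ov2.py ov3.png
```

```text
[0.5591 0.025  0.2778] 50.05
pot 0.96 [338.  13.] [0.6649 0.2163 0.048 ] intray [0.6632 0.2145 0.054 ]
pot 0.33 [204. 251.] [ 0.4845 -0.1128  0.048 ] intray [ 0.4857 -0.1093  0.054 ]
pot 0.29 [233. 206.] [ 0.5298 -0.0416  0.048 ] intray [ 0.5303 -0.0392  0.054 ]
tL 255 c [666.7 200.8] size [67.2 86.1] ang 0.5 zmax 0.108
C few 0
R 85 c [528.8 -39.1] size [67.7 56.6] ang 8.4 zmax 0.098
t0 260 c [662.6 127. ] size [64.8 68.9] ang 86.7 zmax 0.108
```

>>> arm_command([
  {"dx": -0.3, "dy": -0.15, "dz": 0.0, "yaw": -0.04, "hand": 0.0},
  {"dx": -0.65, "dy": -0.3, "dz": 0.0, "yaw": -0.075, "hand": 0.0},
  {"dx": -0.65, "dy": -0.3, "dz": 0.3, "yaw": -0.075, "hand": 0.0},
  {"dx": -0.65, "dy": -0.3, "dz": 0.7, "yaw": -0.075, "hand": 0.0},
  {"dx": -0.65, "dy": -0.3, "dz": 1.0, "yaw": -0.075, "hand": 0.0},
  {"dx": -0.65, "dy": -0.3, "dz": 1.0, "yaw": -0.075, "hand": 0.0},
  {"dx": -0.65, "dy": -0.3, "dz": 1.0, "yaw": -0.075, "hand": 0.0},
])

```text
clock: 50.9
tcp_pos: [0.5295, -0.0376, 0.1766]
eef_rot: [[-0.159, 0.987, -0.002], [0.987, 0.159, 0.001], [0.002, -0.002, -1.0]]
force: [0.3, 0.1, 0.5]
width: 0.0853
grip_force: 0.0
```

```bash
python3 p.py; python3 t.py|sed -n 3p
```

```text
[ 0.5304 -0.0376  0.1777] [-0.1584  0.9874]
R 94 c [530.2 -38.9] size [69.5 56.6] ang 8.5 zmax 0.099
```

>>> arm_command([
  {"dx": -0.03, "dy": 0.0, "dz": 0.3, "yaw": 0.0, "hand": 0.0},
  {"dx": -0.03, "dy": 0.0, "dz": 0.6, "yaw": 0.0, "hand": 0.0},
  {"dx": -0.03, "dy": 0.0, "dz": 0.8, "yaw": 0.0, "hand": 0.0},
  {"dx": -0.03, "dy": 0.0, "dz": 0.8, "yaw": 0.0, "hand": 0.0},
])

```text
clock: 51.5
tcp_pos: [0.5289, -0.0419, 0.0962]
eef_rot: [[-0.157, 0.988, -0.003], [0.988, 0.157, -0.0], [0.0, -0.003, -1.0]]
force: [-0.2, -0.1, 0.2]
width: 0.0851
grip_force: 0.0
```

>>> arm_command([
  {"dx": 0.0, "dy": 0.0, "dz": 0.15, "yaw": 0.0, "hand": 0.0},
  {"dx": 0.0, "dy": 0.0, "dz": 0.28, "yaw": 0.0, "hand": 0.0},
  {"dx": 0.0, "dy": 0.0, "dz": 0.28, "yaw": 0.0, "hand": 0.3},
  {"dx": 0.0, "dy": 0.0, "dz": 0.28, "yaw": 0.0, "hand": 0.6},
  {"dx": 0.0, "dy": 0.0, "dz": 0.28, "yaw": 0.0, "hand": 1.0},
  {"dx": 0.0, "dy": 0.0, "dz": 0.28, "yaw": 0.0, "hand": 1.0},
  {"dx": 0.0, "dy": 0.0, "dz": 0.28, "yaw": 0.0, "hand": 1.0},
  {"dx": 0.0, "dy": 0.0, "dz": 0.28, "yaw": 0.0, "hand": 1.0},
])

```text
clock: 52.3
tcp_pos: [0.5295, -0.0419, 0.0702]
eef_rot: [[-0.157, 0.988, -0.0], [0.988, 0.157, -0.001], [-0.001, -0.0, -1.0]]
force: [-4.1, -0.3, 6.1]
width: 0.0591
grip_force: 65.0
```

>>> arm_command([
  {"dx": 0.0, "dy": 0.0, "dz": -0.2, "yaw": 0.0, "hand": 1.0},
  {"dx": 0.0, "dy": 0.0, "dz": -0.4, "yaw": 0.04, "hand": 1.0},
  {"dx": 0.0, "dy": 0.0, "dz": -0.6, "yaw": 0.075, "hand": 1.0},
  {"dx": 0.0, "dy": 0.0, "dz": -0.6, "yaw": 0.075, "hand": 1.0},
  {"dx": 0.0, "dy": 0.0, "dz": -0.6, "yaw": 0.075, "hand": 1.0},
])

```text
clock: 52.8
tcp_pos: [0.5301, -0.042, 0.1293]
eef_rot: [[-0.002, 1.0, 0.001], [1.0, 0.002, -0.0], [-0.0, 0.001, -1.0]]
force: [-0.0, -0.9, -3.2]
width: 0.059
grip_force: 66.6
```

>>> arm_command([
  {"dx": 0.4, "dy": 0.4, "dz": 0.0, "yaw": 0.0, "hand": 1.0},
  {"dx": 0.84, "dy": 0.7, "dz": 0.0, "yaw": 0.0, "hand": 1.0},
  {"dx": 0.84, "dy": 1.0, "dz": 0.0, "yaw": 0.0, "hand": 1.0},
  {"dx": 0.84, "dy": 1.0, "dz": 0.0, "yaw": 0.0, "hand": 1.0},
])

```text
clock: 53.2
tcp_pos: [0.6353, 0.0463, 0.1286]
eef_rot: [[-0.005, 1.0, 0.006], [1.0, 0.005, 0.004], [0.004, 0.006, -1.0]]
force: [-0.7, 0.0, -2.8]
width: 0.0586
grip_force: 66.6
```

>>> arm_command([
  {"dx": 0.0, "dy": 0.23, "dz": 0.0, "yaw": 0.036, "hand": 1.0},
  {"dx": 0.0, "dy": 0.23, "dz": 0.0, "yaw": 0.036, "hand": 1.0},
  {"dx": 0.0, "dy": 0.23, "dz": 0.1, "yaw": 0.036, "hand": 1.0},
  {"dx": 0.0, "dy": 0.23, "dz": 0.2, "yaw": 0.036, "hand": 1.0},
  {"dx": 0.0, "dy": 0.23, "dz": 0.2, "yaw": 0.036, "hand": 1.0},
])

```text
clock: 53.7
tcp_pos: [0.6496, 0.0415, 0.1065]
eef_rot: [[0.074, 0.997, -0.006], [0.997, -0.074, -0.001], [-0.002, -0.006, -1.0]]
force: [0.5, 0.1, -3.7]
width: 0.0589
grip_force: 66.7
```

```bash
python3 pt.py
```

```text
[0.6496 0.0415 0.1065] 0.05887676905696191 [0.0739 0.9973] 53.7
side rim x at pot y 100 [694.3527 749.5372]
pot body 278 [622.9773  14.4663 686.02    76.9551]
scene rim x at pot y 0 
pot body 108 [618.5306  10.9753 674.7894  67.494 ]
```

>>> arm_command([
  {"dx": 0.0, "dy": 0.0, "dz": 0.12, "yaw": 0.0, "hand": 1.0},
  {"dx": 0.0, "dy": 0.0, "dz": 0.22, "yaw": 0.0, "hand": 1.0},
  {"dx": 0.0, "dy": 0.0, "dz": 0.28, "yaw": 0.0, "hand": 1.0},
  {"dx": 0.0, "dy": 0.0, "dz": 0.32, "yaw": 0.0, "hand": 1.0},
  {"dx": 0.0, "dy": 0.0, "dz": 0.32, "yaw": 0.0, "hand": 1.0},
])

```text
clock: 54.3
tcp_pos: [0.6527, 0.0425, 0.077]
eef_rot: [[0.074, 0.997, -0.0], [0.997, -0.074, -0.0], [-0.0, -0.0, -1.0]]
force: [0.6, 0.3, -2.2]
width: 0.0588
grip_force: 66.7
```

>>> arm_command([
  {"dx": 0.0, "dy": 0.0, "dz": 0.01, "yaw": 0.0, "hand": 0.9},
  {"dx": 0.0, "dy": 0.0, "dz": 0.01, "yaw": 0.0, "hand": 0.5},
  {"dx": 0.0, "dy": 0.0, "dz": 0.01, "yaw": 0.0, "hand": 0.2},
  {"dx": 0.0, "dy": 0.0, "dz": 0.01, "yaw": 0.0, "hand": 0.0},
  {"dx": 0.0, "dy": 0.0, "dz": 0.01, "yaw": 0.0, "hand": 0.0},
  {"dx": 0.0, "dy": 0.0, "dz": -0.3, "yaw": 0.0, "hand": 0.0},
  {"dx": 0.0, "dy": 0.0, "dz": -0.7, "yaw": 0.0, "hand": 0.0},
  {"dx": 0.0, "dy": 0.0, "dz": -1.0, "yaw": 0.0, "hand": 0.0},
  {"dx": 0.0, "dy": 0.0, "dz": -1.0, "yaw": -0.036, "hand": 0.0},
  {"dx": 0.0, "dy": 0.0, "dz": -1.0, "yaw": -0.036, "hand": 0.0},
])

```text
clock: 55.3
tcp_pos: [0.6537, 0.0424, 0.1789]
eef_rot: [[-0.0, 1.0, 0.003], [1.0, 0.0, 0.0], [0.0, 0.003, -1.0]]
force: [0.0, 0.4, -0.4]
width: 0.0854
grip_force: 0.0
```

>>> arm_command([
  {"dx": 0.3, "dy": -0.4, "dz": -0.3, "yaw": 0.0, "hand": 0.0},
  {"dx": 0.7, "dy": -0.8, "dz": -0.6, "yaw": 0.0, "hand": 0.0},
  {"dx": 1.0, "dy": -1.0, "dz": -1.0, "yaw": 0.0, "hand": 0.0},
  {"dx": 1.0, "dy": -1.0, "dz": -1.0, "yaw": 0.0, "hand": 0.0},
  {"dx": 1.0, "dy": -1.0, "dz": -1.0, "yaw": 0.0, "hand": 0.0},
])

```text
clock: 55.8
tcp_pos: [0.5524, 0.1459, 0.2798]
eef_rot: [[-0.005, 1.0, 0.004], [1.0, 0.005, 0.002], [0.002, 0.004, -1.0]]
force: [1.1, 0.4, 0.2]
width: 0.0854
grip_force: 0.0
```

```bash
python3 ov2.py fin.png
python3 - <<'E'
from h import *
from t import rects
np.set_printoptions(precision=4,suppress=True)
rects([("t-",.653,.042,.05,.094,.108),("brush",.588,.346,.03,.19,.22)])
im=get_image("scene");w4=get_image("wrist")
a=cv2.resize(w4["frame"],(600,450)) ;b=cv2.resize(im["frame"][270:360,180:320],(200,130));c=a.copy();c[320:450,0:200]=b
cv2.imwrite("pics/fin2.png",c[...,::-1])
for n,z in(("brush_tip",.012),("brush_grip",.174),("tally_knob",.054),):
  for cam,f,i in(("wrist",fw,w4),("scene",w,im)):
    for r in place_of(n,cam)[:1]: print(n,cam,round(r["score"],2),f(i,*r["location"],z))
for n in("sanding_block","wax_tin","tape_measure"):
    for r in look_for(n,"scene")[:1]: print(n,np.round(r["bbox"]))
E
```

```text
[0.5531 0.1428 0.278 ] 55.85
pot 0.71 [342. 110.] [0.6645 0.2132 0.048 ] intray [0.6627 0.2134 0.054 ]
tL 257 c [666.7 200.8] size [86.2 66.7] ang 87.9 zmax 0.104
C few 0
R few 0
t0 265 c [659.4 126.1] size [66.7 70.4] ang 86.5 zmax 0.105
t- 290 c [652.8  44.2] size [65.2 64.9] ang 85.5 zmax 0.105
brush 36 c [588.3 347.2] size [20.8 16.5] ang 32.4 zmax 0.204
brush_tip wrist 0.55 [0.5879 0.3443 0.012 ]
brush_tip scene 0.61 [0.593  0.3722 0.012 ]
brush_grip wrist 0.36 [0.6252 0.2171 0.174 ]
brush_grip scene 0.55 [0.5814 0.347  0.174 ]
tally_knob scene 0.61 [ 0.4201 -0.3241  0.054 ]
sanding_block [213. 244. 249. 286.]
wax_tin [311. 254. 353. 284.]
tape_measure [193. 169. 201. 190.]
```

View pics/fin2.png

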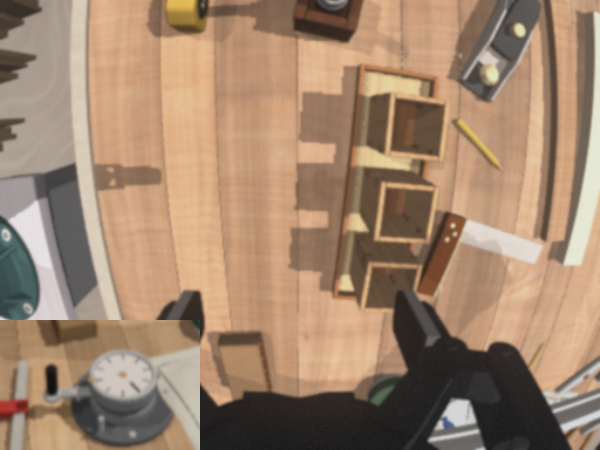

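All three pots stand upright in the tray at (416,127), (405,212) and (392,285). The dial is three marks on, the lever is at rest and the brush is in its block.

```bash
python3 -c "from workcell import *;print(job_done())"
```

```text
the job is handed in; nothing more can be done
None
```

I handed the job in; no verdict came back, but my last images show all three pots upright in the tray, the brush back in its block after brushing each pot twice, the tally three marks on with its lever at rest, and the other things undisturbed.

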